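# Snap the cover off a seed meter, tip its seed disc up, and rack the disc

### The job

Take the orange seed disc out of the seed meter. Squeeze the cover's sprung black tab in towards its finger rest, lift the cover off and lay it right way up on the black rubber mat; then press the disc down over the chute at the far side of the recess so that it tips up against the wall, pinch its raised edge, lift it out and lower it (do not drop it) upright into the empty slot of the wire rack. Leave the other discs and the things on the bench as they are.

Things in the scene. Friction and masses are not known exactly. Their poses are not given: they have to be found in the camera images.
- meter: Seed meter: teal casing fixed to the bench, lying on its back, rim at z = 80 mm. From above: half-round front (-x, robot side, radius 72 mm), straight far part 144 mm wide, far face at x = 72 mm. Origin: underside, below the recess centre; z up. A latch pocket stands out from its front (x -72 to -102 mm, 48 mm wide, top z = 78 mm).
- meter_recess (a point): Centre of the recess (meter 0, 0, 67 mm; its axes): radius 63.5 mm in front, far wall face at x = 63.5 mm. The disc lies flat in it, z 64 to 70 mm, on a front ledge and a rounded cross wall (x 10 to 22 mm). Beyond that wall is the open seed chute: x 22 to 63.5 mm, 127 mm wide; below z = 40 mm its far wall slopes in to x = 36 mm at the floor, z = 7 mm. Floor of the chamber in front: z = 44 mm.
- press_spot (a point): On the flat disc's top face, over the chute (meter 42, 0, 70 mm). Pushed down here by about 35 mm (a few N; too little and it rocks back flat), the disc rocks over the cross wall, slides far edge first down the chute's sloping far wall and stays tipped by itself at 60 to 80 degrees, its centre about 23 mm beyond the recess centre, its near edge up, about 40 mm above the rim.
- cover_center (a point): Cream snap cover, 0.18 kg: 5 mm plate, half-round in front (radius 73.5 mm), 157 mm wide behind, far edge at x = 78.5 mm, skirt 16 mm down at sides and far edge. Point: centre of the plate's underside, above the recess centre when closed. x points away from the tab, z up. Lying on a flat surface this point is 16 mm above it. Lifts straight up once the tab is in.
- cover_grip (a point): Cover frame (-63.5, 0, 22 mm): midway between tab (black) and finger rest (cream), upright plates along y, 28 and 34 mm wide, tops at z = 38 mm, plate top at 5 mm. Tab's outer face (to -x) at x = -88 mm, rest's inner face (to +x) at x = -39 mm: 49 mm over both, 40 mm with the tab fully in (middle then 4.5 mm further to +x). Axes as the cover.
- tab (a joint): Travel of the sprung tab, m: 0 out (its tooth under the meter's keeper), 0.009 fully in, towards the finger rest; clear of the keeper above 0.006. The spring takes 2 N at first, 7 N fully in, and pushes the tab back when let go. Squeeze tab and rest together along the cover's x.
- disc_center (a point): Orange plastic seed disc, 120 mm diameter, 6 mm thick, about 0.075 kg, plain (small holes and hub are flush, nothing to grip). Point: its centre, mid-thickness; z is the disc's axis (up at the start). It starts flat in the recess, under the cover.
- mat: Black rubber mat, 230 x 210 x 4 mm, fixed on the bench; the cover is to be laid on it. Origin: centre of its underside; x along the 230 mm side.
- rack: Steel wire rack fixed on the bench, 190 mm long (x), 130 mm wide; origin under its centre. Discs stand in it with their axes along x, carried by two rails at y = +-36 mm (tops z = 29 mm), in slots at x = -60, 0, 60 mm between pairs of posts on the rails (16 mm gap, up to z = 84 mm). Slots 0 and 60 mm hold a blue and a white disc; the one at -60 mm is empty.
- rack_slot (a point): Centre of a disc standing in the empty slot (rack -60, 0, 78 mm; its lowest edge then at z = 18 mm). Axes as the rack.
- disc_blue_center (a point): Centre of the blue disc in the rack, same size; leave alone.
- disc_white_center (a point): Centre of the white disc in the rack, same size; leave alone.
- seed_jar: Amber seed jar, 68 mm diameter, 100 mm tall, loose; origin: centre of its underside. Leave alone.
- oil_bottle: White bottle, red cap, 48 mm diameter, 130 mm tall, loose; origin: centre of its underside. Leave alone.
- pot: Terracotta plant pot, 84 mm wide, 75 mm tall, loose; origin: centre of its underside. Leave alone.
- brush: Brush lying on the bench, loose. Leave alone.
- screwdriver: Screwdriver lying on the bench, loose. Leave alone.
- disc: The orange disc again; origin at the centre of its underside, axes as disc_center.
- cover: The cover again; origin and axes as cover_center.
There are look-alikes about, which are no part of the job. Leave any pink look-alike of the cover alone.

How it is judged:
By the outcome, as a careful person would: the job done as asked, in the order asked, and still so for the second after the job is handed in, with the robot touching nothing.
It also fails if it takes over 64 s, if anything falls off the work surface, if the arm or the gripper's body presses on something with over 40 N, if the wrist force passes 120 N, or if a joint passes its speed limit or range.

### The arm

A 7-joint arm with a two-finger parallel gripper is mounted at the origin on the work surface. World frame = base frame: x ahead of the robot, y to its left, z up, the work surface at z = 0. Lengths are in m, angles in rad, forces in N, time in s.
With the tool pointing down it reaches from about 0.35 to 0.9 m from the base axis. Payload 7.2 kg.
Tool frame: the origin (TCP) lies at the very end of the fingers, on their centre line; the grasp point (between the pads) lies 19 mm behind it; z points along the fingers, x is the direction in which the jaws open and shut, and the axes are right-handed (so a half turn about z gives the same grasp; the last joint's range is limited). The gripper opens to 88 mm and grips with 3 to 60 N. Pads are 20 mm wide; open, the fingers measure 115 mm over their backs; the gripper's body (75 mm by 178 mm) begins 61 mm behind the grasp point.
Start: joints at [1.22, 0.411, -0.013, 1.596, 0.006, 1.134, -0.082], TCP at [0.174, -0.6, 0.223] pointing down, gripper open.
Joint ranges: [-2.95, 2.95], [-0.29, 1.99], [-1.47, 1.44], [0.14, 2.54], [-1.03, 4.17], [0.13, 1.85], [-2.86, 2.86]. Speed limits (rad/s): [2.39, 2.39, 3.01, 3.01, 3.14, 3.14, 3.14].

### API

Orientations are given as a 3x3 rotation matrix whose columns are the frame's x, y, z axes.
In Python, from rig import r gives the robot as it stands.
- The arm moves only by the tool step_arm, never from a script. Its argument "deltas" is text: rows parted by semicolons, each of 7 numbers parted by spaces: the shift along the tool's x, y, z in m, then the turn, a rotation vector about the tool's x, y, z in degrees, then the opening in per cent of the stroke, from 0 (shut) to 100 (fully open). A call has 1 to 8 rows; each row is the pose to reach, as a shift and turn from the pose commanded when the call began, along the tool's axes at that moment; what a row does not reach only later rows make up. A row lasts 1/8 s, in which the tool goes at most 62.5 mm and 10.7 degrees, less where a joint would pass 70% of its speed; a pose out of reach is approached as far as the arm can. A call with a gripper value outside its range is refused whole. The fingers move at their own pace and stop on an object; "force" is the grip in N (left out, the last holds). Time passes only in rows, so rows that repeat a pose let the fingers close. It gives the time, the measured TCP pose, the force and the opening at its end, in the units of the state.
- r.sense(): the state, without advancing time (a new reading comes with each control period).
- r.get_image(name): name is "scene" or "top"; returns (picture, depth): 420x560x3 uint8, red, green, blue; 420x560 float32, m along the optical axis (not along the pixel's ray), 0 where there is no reading.
- r.camera_info(name): a dict with "fx", "fy", "cx", "cy" (pixels), "k1" (the pictures are not rectified: a ray, as slopes to the right and down, at radius r is drawn at 1 + k1 r^2 times it, then the intrinsics apply), "R" (3x3) and "t" (3): a world point X has camera coordinates R X + t. Camera axes: x right, y down, z forward; pixel columns grow to the right and rows downward; lengths in m; the calibration is good to about 2 mm. A picture is of the moment at which its call begins. camera_info takes no time and is no camera call.
- r.sign_off(): hands the job in, once; it reports no verdict.
The state is a dict: "clock": time; "qpos": joint angles; "joint_velocities": joint speeds; "tau": joint torques, N m; "tool_pos": TCP position; "orientation": TCP orientation; "contact_force": force on the tool from outside, world axes, zero at the start; "ft_torque": the same for the moment, N m; "grip_width": finger opening in m.
Only numpy, scipy, OpenCV 4.12 (cv2) and the standard library are available. Lean on these libraries where they do the work, as an engineer would, in place of code of your own. Each camera call takes 0.05 s, during which the arm holds its last target.

## Working session

There is one attempt and no reset: what is moved stays moved. The work goes in short steps, Python scripts to look and compute and a tool call to move; the robot and the scene stay as the last step left them, time stands still between calls to the robot, and variables do not carry over. Pictures are saved under pics/ and viewed, and the job is handed in when it is done.

Besides the shell and the picture viewer there is one more tool, called as name(argument=value, ...) on one line, values as JSON. step_arm: Moves the arm, as the interface text tells. Its arguments: {"type":"object","properties":{"deltas":{"type":"string"},"force":{"type":"number"}},"required":["deltas"]}

```bash
ls; mkdir -p pics
python3 - <<'E'
from rig import r
import cv2,numpy as np
np.set_printoptions(precision=4,suppress=True)
s=r.sense();print(s)
for n in("scene","top"):
    i,d=r.get_image(n);cv2.imwrite(f"pics/{n}0.png",i[:,:,::-1]);np.savez(f"pics/{n}0.npz",i=i,d=d)
    print(n,r.camera_info(n),(d>0).mean(),d[d>0].min(),d.max())
E
```

```text
pics
{'clock': 0.0, 'qpos': array([ 1.2198,  0.4119, -0.0127,  1.597 ,  0.0056,  1.1343, -0.0822]), 'joint_velocities': array([ 0.0011, -0.0001,  0.0006,  0.0009, -0.0001, -0.0008, -0.0004]), 'tau': array([ -0.0003, -58.7962,   0.6416, -29.1082,  -0.0538,   0.0182,
         0.0001]), 'tool_pos': array([ 0.1742, -0.5997,  0.2218]), 'orientation': array([[ 0.279 , -0.9603, -0.0005],
       [-0.9603, -0.279 ,  0.0015],
       [-0.0016,  0.0001, -1.    ]]), 'contact_force': array([-0.2246, -0.3668, -0.1694]), 'ft_torque': array([-0.0268,  0.0091,  0.0512]), 'grip_width': 0.08791969506445503}
scene {'fx': 502.8938525489733, 'fy': 502.8938525489733, 'cx': 285.1590430219832, 'cy': 204.87123336750085, 'k1': 0.03898769919300329, 'R': array([[ 0.8101,  0.5861, -0.0161],
       [ 0.4165, -0.5945, -0.6878],
       [-0.4127,  0.5505, -0.7257]]), 't': array([-0.4383, -0.1485,  1.7736])} 0.9960544217687075 0.8152802 3.690112
top {'fx': 514.2187445125072, 'fy': 514.2187445125072, 'cx': 269.3671705744336, 'cy': 208.70275619548192, 'k1': -0.09177689185738366, 'R': array([[ 0.029 , -0.9995,  0.0097],
       [-0.9923, -0.03  , -0.12  ],
       [ 0.1202, -0.0061, -0.9927]]), 't': array([-0.0309,  0.5664,  1.4928])} 0.9959013605442177 0.823811 2.4101222
```

View pics/scene0.png

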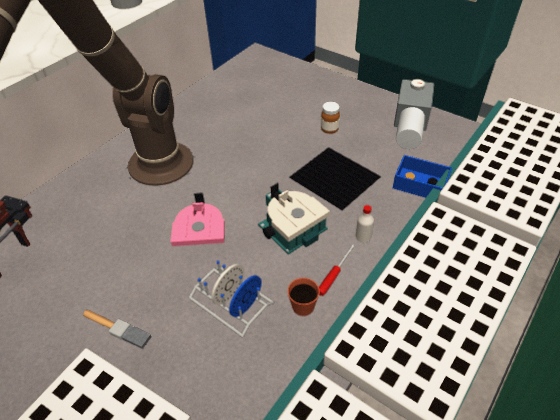

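View pics/top0.png

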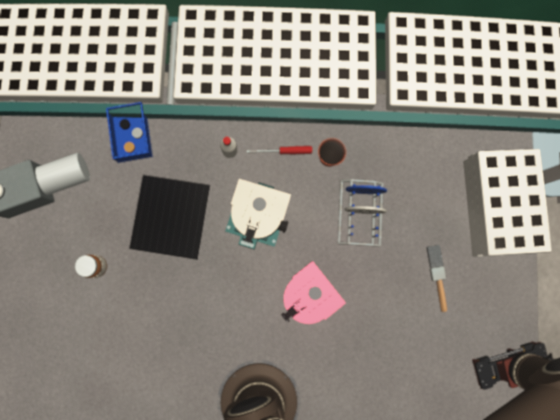

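```bash
cat > h.py <<'E'
import numpy as np,cv2
from rig import r
np.set_printoptions(precision=4,suppress=True,linewidth=150)
C={n:r.camera_info(n) for n in("scene","top")}
def grab(n,tag):
    i,d=r.get_image(n);np.savez(f"pics/{n}{tag}.npz",i=i,d=d);return i,d
def load(n,tag):
    z=np.load(f"pics/{n}{tag}.npz");return z['i'],z['d']
def rays(n,uv):
    c=C[n];uv=np.atleast_2d(np.asarray(uv,float))
    p=np.stack([(uv[:,0]-c['cx'])/c['fx'],(uv[:,1]-c['cy'])/c['fy']],1);q=p.copy()
    for _ in range(20): q=p/(1+c['k1']*(q**2).sum(1,keepdims=True))
    return np.c_[q,np.ones(len(q))]
def origin(n): c=C[n];return -c['R'].T@c['t']
def plane(n,uv,z):
    d=rays(n,uv)@C[n]['R'];o=origin(n);return o+d*((z-o[2])/d[:,2:])
def depthpt(n,uv,dep):
    c=C[n];return (rays(n,uv)*np.asarray(dep).reshape(-1,1)-c['t'])@c['R']
def tri(uvs,uvt):
    A=[];b=[]
    M=np.zeros((3,3));v=np.zeros(3);P=[]
    for n,uv in(("scene",uvs),("top",uvt)):
        d=(rays(n,uv)@C[n]['R'])[0];d/=np.linalg.norm(d);Q=np.eye(3)-np.outer(d,d);M+=Q;v+=Q@origin(n);P.append((Q,origin(n)))
    X=np.linalg.solve(M,v);return X,[np.linalg.norm(Q@(X-o)) for Q,o in P]
def proj(n,X):
    c=C[n];p=np.atleast_2d(X)@c['R'].T+c['t'];q=p[:,:2]/p[:,2:];q=q*(1+c['k1']*(q**2).sum(1,keepdims=True))
    return q*[c['fx'],c['fy']]+[c['cx'],c['cy']]
def crop(i,x0,y0,w,h,k,name):
    cv2.imwrite(name,cv2.resize(i[y0:y0+h,x0:x0+w,::-1],None,fx=k,fy=k,interpolation=cv2.INTER_CUBIC))
def cloud(n,d):
    v,u=np.mgrid[:d.shape[0],:d.shape[1]];return depthpt(n,np.c_[u.ravel(),v.ravel()],d.ravel()).reshape(*d.shape,3)
E
python3 - <<'E'
from h import *
i,d=load("scene","0");crop(i,170,170,160,120,5,"pics/sc_crop.png")
i2,d2=load("top","0");crop(i2,200,160,120,90,6,"pics/tp_crop.png");crop(i2,310,160,100,100,6,"pics/rk_crop.png")
crop(i,180,250,100,90,6,"pics/rks_crop.png")
for n,dd,pts in(("scene",d,[(297,214),(240,150),(335,180),(250,350)]),("top",d2,[(259,204),(170,215),(255,330),(400,300)])):
    P=cloud(n,dd)
    for u,v in pts: print(n,u,v,P[v,u])
E
```

```text
scene 297 214 [0.58   0.0077 0.0897]
scene 240 150 [0.1863 0.2127 0.0005]
scene 335 180 [0.5513 0.272  0.0044]
scene 250 350 [ 0.7004 -0.3731 -0.0061]
top 259 204 [0.5736 0.0163 0.0851]
top 170 215 [0.5428 0.2867 0.0003]
top 255 330 [ 0.2075  0.0177 -0.0006]
top 400 300 [ 0.3068 -0.4145  0.002 ]
```

View pics/sc_crop.png

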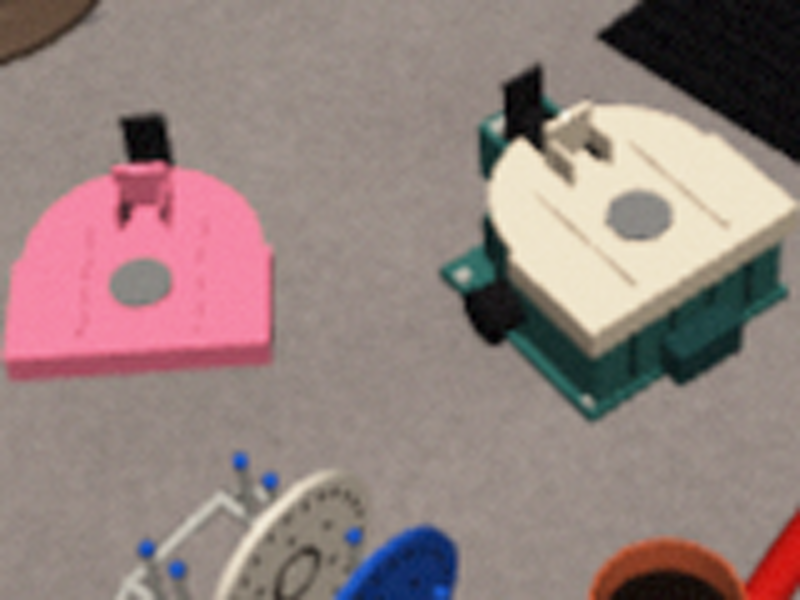

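View pics/tp_crop.png

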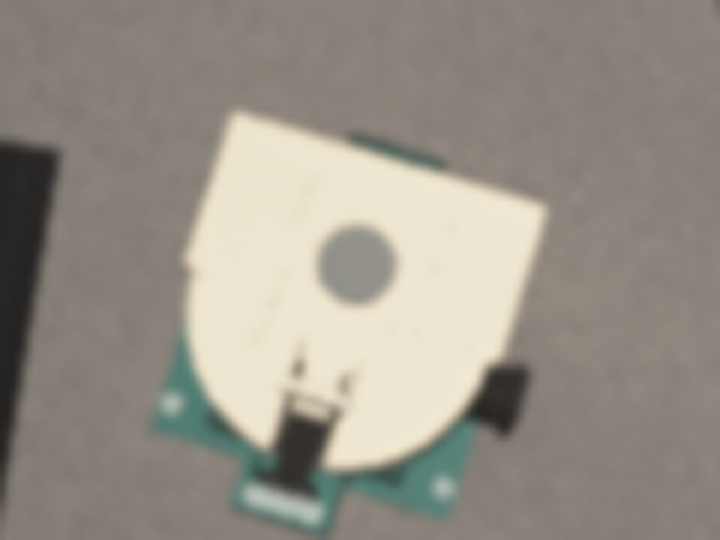

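View pics/rk_crop.png

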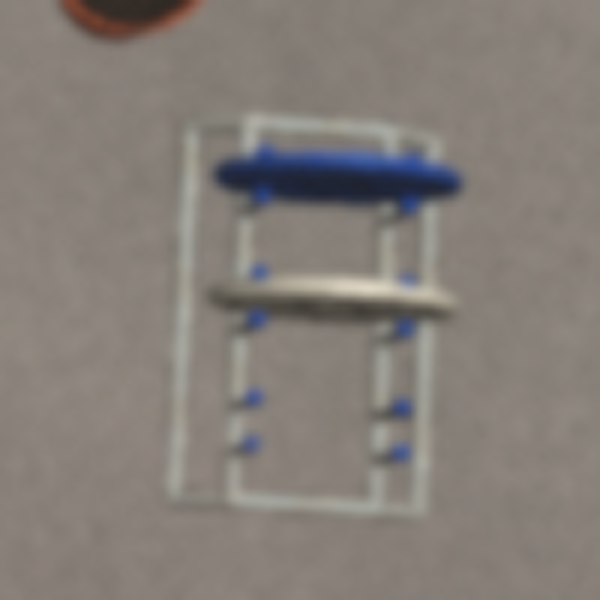

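View pics/rks_crop.png

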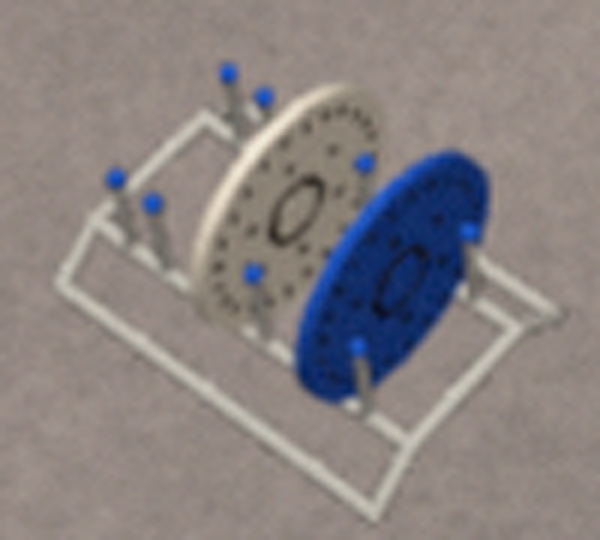

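Run:
```python
from h import *
i,d=load("scene","0");i2,d2=load("top","0")
def blobs(m,img,x0,y0,x1,y1,amin=2):
    mm=np.zeros(m.shape,np.uint8);mm[y0:y1,x0:x1]=m[y0:y1,x0:x1]
    n,l,s,c=cv2.connectedComponentsWithStats(mm);return [(c[k].round(2),s[k,4]) for k in range(1,n) if s[k,4]>=amin],l
def wcent(i,u,v,rad=4):
    # blueness-weighted centroid
    b=i.astype(float);w=np.clip(b[:,:,2]-b[:,:,0]-15,0,None)
    ys,xs=np.mgrid[v-rad:v+rad+1,u-rad:u+rad+1];ww=w[ys,xs];return np.array([(xs*ww).sum(),(ys*ww).sum()])/ww.sum()
T=[(249,445),(253,398),(401,454),(402,408)];S=[(228,73),(264,97),(116,178),(153,204)]
R=[]
for t,s in zip(T,S):
    ut=wcent(i2,round(t[0]/6+310),round(t[1]/6+160),3);us=wcent(i,round(s[0]/6+180),round(s[1]/6+250),2)
    X,e=tri(us,ut);R.append(X);print(us,ut,X,e)
R=np.array(R);print("slot ctr",R.mean(0),"gap",R[1]-R[0],R[3]-R[2],"rail",(R[0]+R[1]-R[2]-R[3])/2)
hs=[cv2.cvtColor(x,cv2.COLOR_RGB2HSV) for x in(i,i2)]
# cream mask
for n,h,im,box in(("scene",hs[0],i,(250,170,345,260)),("top",hs[1],i2,(220,170,300,250))):
    x0,y0,x1,y1=box
    m=((im[:,:,0]>150)&(im[:,:,0].astype(int)-im[:,:,2]>12)&(im.min(2)>120)).astype(np.uint8)
    b,l=blobs(m,im,*box,amin=50);print(n,b)
    g=((h[:,:,1]<40)&(h[:,:,2]>100)&(h[:,:,2]<175)).astype(np.uint8)
    gg=[q for q in blobs(g,im,x0+20,y0+10,x1-15,y1-20,amin=20)[0]];print(" grey",gg)
```

```text
[217.575  261.6845] [351.4946 233.4839] [ 0.4972 -0.2522  0.0779] [np.float64(0.00020316240340137717), np.float64(0.00020316240340127102)]
[223.5282 265.6671] [351.9425 225.7874] [ 0.5195 -0.2532  0.0782] [np.float64(0.00020964346667700517), np.float64(0.0002096434666769575)]
[198.8673 279.2124] [376.4404 235.0046] [ 0.4949 -0.3245  0.0781] [np.float64(0.00032137891847747885), np.float64(0.0003213789184776116)]
[204.9104 283.3927] [376.7136 227.493 ] [ 0.5168 -0.3252  0.0779] [np.float64(0.0004364252110047123), np.float64(0.0004364252110047528)]
slot ctr [ 0.5071 -0.2888  0.078 ] gap [ 0.0223 -0.001   0.0003] [ 0.0219 -0.0006 -0.0002] rail [0.0025 0.0722 0.    ]
scene [(array([264.56, 175.59]), np.int32(251)), (array([289.13, 211.54]), np.int32(2001)), (array([325.85, 244.89]), np.int32(785)), (array([270.22, 253.89]), np.int32(351))]
 grey [(array([297.08, 189.24]), np.int32(413)), (array([297.36, 212.75]), np.int32(99)), (array([325.51, 230.82]), np.int32(146))]
top [(array([257.75, 207.52]), np.int32(2495))]
 grey [(array([271.09, 183.62]), np.int32(248)), (array([258.92, 203.69]), np.int32(118))]
```

Run:
```python
from h import *
i,d=load("scene","0");i2,d2=load("top","0")
X,e=tri((297.36,212.75),(258.92,203.69));print("hub",X,e)
# top cover outline
im=i2.astype(int)
m=((im[:,:,0]>165)&(im[:,:,0]-im[:,:,2]>12)).astype(np.uint8)
mm=np.zeros_like(m);mm[170:250,225:300]=m[170:250,225:300]
n,l,s,c=cv2.connectedComponentsWithStats(mm);k=1+s[1:,4].argmax()
cnt=max(cv2.findContours((l==k).astype(np.uint8),cv2.RETR_EXTERNAL,cv2.CHAIN_APPROX_NONE)[0],key=len)[:,0]
P=plane("top",cnt,0.085)[:,:2]
# PCA-free: side lines via Hough: fit far edge
hull=cv2.convexHull(P.astype(np.float32))[:,0]
a=cv2.approxPolyDP(hull.reshape(-1,1,2),0.006,True)[:,0];print(a)
L=[(np.linalg.norm(a[j]-a[j-1]),a[j-1],a[j]) for j in range(len(a))]
for x in sorted(L,key=lambda q:-q[0])[:4]:
    v=x[2]-x[1];print(x[0],x[1],x[2],np.degrees(np.arctan2(v[1],v[0])))
```

```text
hub [0.5748 0.0167 0.0838] [np.float64(0.000177435754315656), np.float64(0.0001774357543156315)]
[[ 0.6477  0.0765]
 [ 0.5857  0.0973]
 [ 0.5366  0.0954]
 [ 0.5082  0.0829]
 [ 0.4888  0.0622]
 [ 0.4784  0.0276]
 [ 0.4912 -0.0205]
 [ 0.5354 -0.0565]
 [ 0.6054 -0.072 ]]
0.15445586 [ 0.6054 -0.072 ] [0.6477 0.0765] 74.11871
0.071710445 [ 0.5354 -0.0565] [ 0.6054 -0.072 ] -12.493013
0.065347984 [0.6477 0.0765] [0.5857 0.0973] 161.47423
0.056957714 [ 0.4912 -0.0205] [ 0.5354 -0.0565] -39.19793
```

Run:
```python
from h import *
i,d=load("scene","0");i2,d2=load("top","0")
im=i2.astype(int)
m=((im[:,:,0]>165)&(im[:,:,0]-im[:,:,2]>12)).astype(np.uint8)
mm=np.zeros_like(m);mm[170:250,225:300]=m[170:250,225:300]
n,l,s,c=cv2.connectedComponentsWithStats(mm);k=1+s[1:,4].argmax()
cnt=max(cv2.findContours((l==k).astype(np.uint8),cv2.RETR_EXTERNAL,cv2.CHAIN_APPROX_NONE)[0],key=len)[:,0]
P=plane("top",cnt,0.085)[:,:2]
O=np.array([.551,.0238]);yaw=np.radians(-16)
for it in range(4):
    R=np.array([[np.cos(yaw),-np.sin(yaw)],[np.sin(yaw),np.cos(yaw)]]);Q=(P-O)@R
    far=P[(Q[:,0]>73)&(abs(Q[:,1])<70e-3)] if 0 else P[(Q[:,0]>.070)&(abs(Q[:,1])<.068)]
    v=cv2.fitLine(far.astype(np.float32),cv2.DIST_L2,0,.001,.001).ravel();a=np.arctan2(v[1],v[0]);a=a if a>0 else a+np.pi
    yaw=a-np.pi/2
    R=np.array([[np.cos(yaw),-np.sin(yaw)],[np.sin(yaw),np.cos(yaw)]]);Q=(P-O)@R
    f=np.median(Q[(Q[:,0]>.070)&(abs(Q[:,1])<.068),0]);s1=np.median(Q[(Q[:,0]>.03)&(Q[:,0]<.065)&(Q[:,1]>.06),1]);s2=np.median(Q[(Q[:,0]>.03)&(Q[:,0]<.065)&(Q[:,1]<-.06),1])
    fr=Q[(Q[:,0]<-.03)&(abs(Q[:,1])>.03)];c,rad=cv2.minEnclosingCircle(fr.astype(np.float32)) if 0 else (None,None)
    # arc: lsq circle
    A=np.c_[2*fr,np.ones(len(fr))];sol=np.linalg.lstsq(A,(fr**2).sum(1),rcond=None)[0];rr=np.sqrt(sol[2]+sol[0]**2+sol[1]**2)
    print(np.degrees(yaw),"far",f,"sides",s1,s2,"arc c",sol[:2],rr,"O",O)
    O=O+R@np.array([f-.0785,(s1+s2)/2])
np.save("cov.npy",[*O,yaw])
print(O)
R3=np.eye(3);R3[:2,:2]=R
M=np.array([[-88,14,38],[-88,-14,38],[-39,17,38],[-39,-17,38],[0,0,5],[24.5,0,5],[78.5,78.5,5],[78.5,-78.5,5],[-63.5,0,5],[-102,24,-2],[-102,-24,-2]])/1e3
W=M@R3.T+[*O,.080]
print(W)
for n,img,x0,y0 in(("scene",i,255,165),("top",i2,220,170)):
    big=cv2.resize(img[y0:y0+95,x0:x0+95,::-1],None,fx=7,fy=7,interpolation=cv2.INTER_CUBIC)
    for p in proj(n,W): cv2.drawMarker(big,tuple(int(q) for q in ((p-[x0,y0]+.5)*7).round()),(255,0,255),cv2.MARKER_CROSS,10,1)
    cv2.imwrite(f"pics/chk_{n}.png",big)
```

```text
-15.552989 far 0.07853381999985133 sides 0.07875785055510057 -0.08061057781447009 arc c [ 0.0001 -0.0009] 0.07277952017734476 O [0.551  0.0238]
-15.564989 far 0.07849746868667347 sides 0.07969611443359738 -0.07967500036920239 arc c [ 0. -0.] 0.07277951807843938 O [0.5508 0.0229]
-15.564989 far 0.07849999999991261 sides 0.07968555740176447 -0.0796855574010353 arc c [ 0. -0.] 0.07277951807843937 O [0.5508 0.0229]
-15.564989 far 0.07849999999999999 sides 0.07968555740139989 -0.07968555740139988 arc c [ 0. -0.] 0.07277951807843938 O [0.5508 0.0229]
[0.5508 0.0229]
[[ 0.4698  0.06    0.118 ]
 [ 0.4623  0.033   0.118 ]
 [ 0.5178  0.0498  0.118 ]
 [ 0.5087  0.017   0.118 ]
 [ 0.5508  0.0229  0.085 ]
 [ 0.5744  0.0163  0.085 ]
 [ 0.6475  0.0775  0.085 ]
 [ 0.6053 -0.0738  0.085 ]
 [ 0.4896  0.0399  0.085 ]
 [ 0.459   0.0734  0.078 ]
 [ 0.4461  0.0272  0.078 ]]
```

View pics/chk_scene.png

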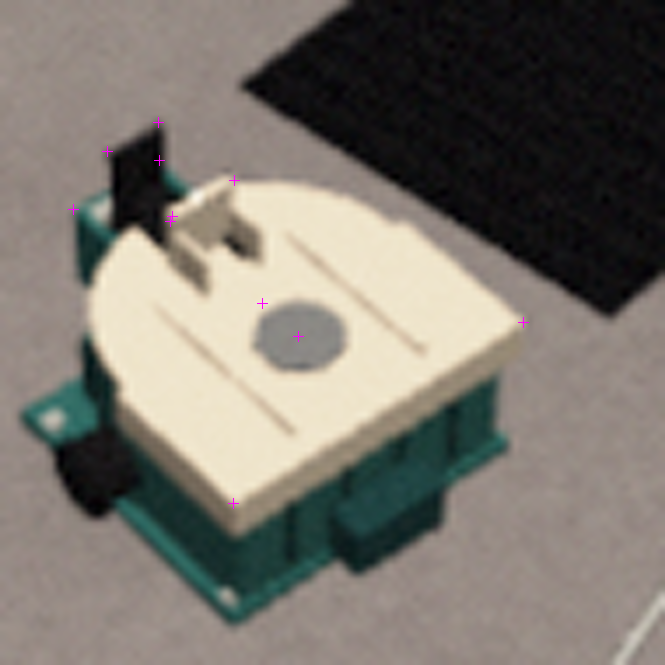

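View pics/chk_top.png

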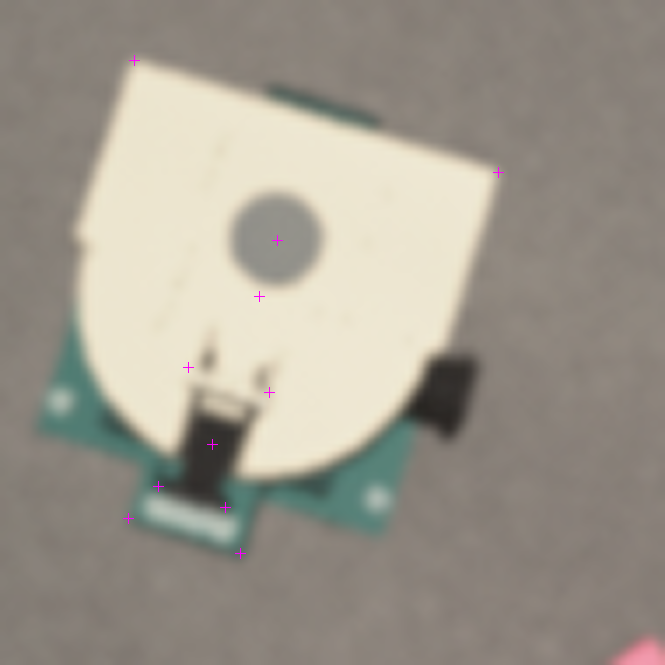

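The job is the cream cover on the teal meter, at top (259,207) and scene (297,213). The other candidate, the pink cover at top (315,295) and scene (198,225), lies flat on the bench with no meter under it, and the text says to leave it alone. The enlarged crop shows the cream plate with its black tab and the meter pocket, and the plate corners fit to within about 1 px.

The rack's empty slot is at top (364,230), the end nearest the robot. Next I measure the mat and the tab and rest heights.

```bash
cat >> h.py <<'E'
from scipy.spatial.transform import Rotation as Ro
def Rdown(yaw,tilt=0.,sgn=1):
    """tool x at world azimuth yaw(deg); z down, tilted 'tilt' deg so z leans toward +toolx azimuth"""
    a=np.radians(yaw);x=np.array([np.cos(a),np.sin(a),0]);z=np.array([0,0,-1.]);R=np.stack([x,np.cross(z,x),z],1)
    return R@Ro.from_euler('y',tilt,degrees=True).as_matrix()
def delta(p,R):
    s=r.sense();R0=s['orientation'];dp=R0.T@(np.asarray(p)-s['tool_pos']);rv=Ro.from_matrix(R0.T@R).as_rotvec(degrees=True)
    print("dp",dp.round(4),"rv",rv.round(2));return dp,rv
E
python3 - <<'E'
from h import *
i,d=load("scene","0");i2,d2=load("top","0")
for s,t in(((112,155),(158,487)),((158,127),(158,487)),((112,155),(228,503)),((158,127),(228,503))):
    X,e=tri(np.array(s)/7-.5+[255,165],np.array(t)/7-.5+[220,170]);print(X,e)
im=i2.astype(int);m=((im.max(2)<60)).astype(np.uint8);mm=np.zeros_like(m);mm[165:270,120:222]=m[165:270,120:222]
cnt=max(cv2.findContours(mm,cv2.RETR_EXTERNAL,cv2.CHAIN_APPROX_NONE)[0],key=len)[:,0]
P=plane("top",cnt,.004)[:,:2];b=cv2.minAreaRect(P.astype(np.float32));print(b,cv2.boxPoints(b))
im=i.astype(int);m=((im.max(2)<60)).astype(np.uint8);mm=np.zeros_like(m);mm[140:215,285:390]=m[140:215,285:390]
cnt=max(cv2.findContours(mm,cv2.RETR_EXTERNAL,cv2.CHAIN_APPROX_NONE)[0],key=len)[:,0]
P=plane("scene",cnt,.004)[:,:2];b=cv2.minAreaRect(P.astype(np.float32));print(b)
Pc=cloud("top",d2);print("mat z top",np.median(Pc[190:240,150:190,2]),"bench",np.median(Pc[260:330,150:200,2]))
Pc=cloud("scene",d)
O=np.load("cov.npy");c,s=np.cos(O[2]),np.sin(O[2]);
for n,dd in(("scene",d),("top",d2)):
    Q=cloud(n,dd);L=(Q[...,:2]-O[:2])@np.array([[c,-s],[s,c]])
    k=(abs(L[...,0])<.12)&(abs(L[...,1])<.02)&(Q[...,2]>.095);print(n,np.c_[L[k],Q[k][:,2]].round(3)[::4].tolist())
delta([.494,.0387,.2],Rdown(-15.56))
E
```

```text
[0.4625 0.0532 0.1017] [np.float64(0.010881511175826116), np.float64(0.010881511175826069)]
[0.4696 0.06   0.1149] [np.float64(6.649647985644762e-05), np.float64(6.649647985656611e-05)]
[0.4645 0.0324 0.1171] [np.float64(0.0007282841305833883), np.float64(0.0007282841305834777)]
[0.4717 0.039  0.1308] [np.float64(0.011276191105123998), np.float64(0.011276191105123958)]
((0.5382847189903259, 0.2879202365875244), (0.2054249793291092, 0.22520828247070312), 82.85213470458984) [[0.4138 0.2   ]
 [0.6372 0.172 ]
 [0.6628 0.3758]
 [0.4393 0.4038]]
((0.5404873490333557, 0.28562384843826294), (0.20819543302059174, 0.22788076102733612), 83.03373718261719)
mat z top 0.004150296623933111 bench -7.057990323456372e-05
scene [[-0.087, 0.009, 0.117], [-0.087, 0.005, 0.116], [-0.086, -0.003, 0.117], [-0.081, 0.008, 0.113], [-0.084, -0.005, 0.116], [-0.085, 0.011, 0.105], [-0.082, -0.007, 0.114], [-0.08, 0.007, 0.106], [-0.082, -0.007, 0.11], [-0.082, 0.008, 0.1], [-0.079, -0.009, 0.109], [-0.081, 0.007, 0.097], [-0.084, -0.002, 0.097], [-0.038, 0.016, 0.121], [-0.082, -0.004, 0.095], [-0.039, 0.014, 0
[... 413 characters left out ...]
99], [-0.042, -0.015, 0.099], [-0.02, 0.013, 0.098], [-0.027, -0.016, 0.108], [-0.03, -0.013, 0.099], [-0.026, -0.013, 0.097], [-0.019, -0.015, 0.096]]
top [[0.047, -0.002, 0.095], [-0.022, 0.015, 0.104], [-0.028, 0.013, 0.109], [-0.035, 0.014, 0.111], [-0.028, -0.014, 0.103], [-0.031, -0.015, 0.107], [-0.042, 0.008, 0.116], [-0.039, -0.003, 0.116], [-0.044, 0.004, 0.121], [-0.041, -0.006, 0.117], [-0.036, -0.016, 0.103], [-0.043, -0.007, 0.11], [-0.045, -0.007, 0.101], [-0.045, -0.016, 0.096], [-0.087, 0.009, 0.121], [-0.083, -0.002, 0.116], [-0.087, 0.0, 0.116], [-0.083, -0.011, 0.116], [-0.087, -0.009, 0.113], [-0.088, -0.012, 0.103]]
dp [-0.5239 -0.4852  0.0226] rv [ -0.04   0.08 -58.24]
```

step_arm(deltas="-0.524 -0.485 -0.02 0 0 -58.2 100;-0.524 -0.485 -0.02 0 0 -58.2 100;-0.524 -0.485 -0.02 0 0 -58.2 100;-0.524 -0.485 -0.02 0 0 -58.2 100;-0.524 -0.485 -0.02 0 0 -58.2 100;-0.524 -0.485 -0.02 0 0 -58.2 100;-0.524 -0.485 -0.02 0 0 -58.2 100;-0.524 -0.485 -0.02 0 0 -58.2 100", force=30)

```text
clock: 1.1
tool_pos: [0.3985, -0.1514, 0.2368]
orientation: [[0.963, -0.269, 0.0], [-0.269, -0.963, -0.001], [0.0, 0.0, -1.0]]
contact_force: [1.0, -0.6, -0.1]
grip_width: 0.0873
```

Run:
```python
from h import *
print(r.sense()['qpos']);delta([.494,.0387,.18],Rdown(-15.56))
```

```text
[ 0.7465  0.088  -0.5223  1.9999  0.0506  1.0656 -0.0712]
dp [ 0.0408 -0.2089  0.0567] rv [ 0.02 -0.02 -0.06]
```

step_arm(deltas="0.041 -0.209 0.05 0 0 0 100;0.041 -0.209 0.05 0 0 0 100;0.041 -0.209 0.05 0 0 0 100;0.041 -0.209 0.05 0 0 0 100;0.041 -0.209 0.057 0 0 0 100")

```text
clock: 1.72
tool_pos: [0.494, 0.0397, 0.179]
orientation: [[0.964, -0.265, -0.001], [-0.265, -0.964, 0.001], [-0.001, -0.001, -1.0]]
contact_force: [0.5, 0.3, -0.3]
grip_width: 0.0876
```

Run:
```python
from h import *
print(r.sense()['qpos']);delta([.494,.0387,.091],Rdown(-15.56))
i,d=grab("scene","1");crop(i,240,150,110,90,7,"pics/s1.png")
i,d=grab("top","1");crop(i,210,160,100,100,6,"pics/t1.png")
```

```text
[ 0.369   0.3089 -0.6559  1.9223  0.2228  0.9834 -0.6565]
dp [0.0004 0.0011 0.088 ] rv [-0.07  0.06  0.21]
```

View pics/s1.png

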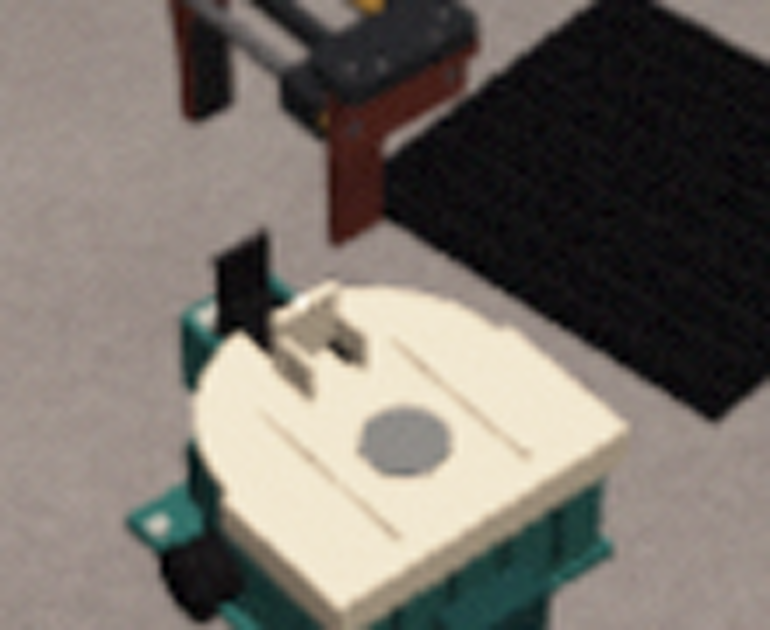

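Open red fingers hang above the tab and rest, the inner one at crop (355,190), and the closed cover is untouched. I'll lower them straight down.

step_arm(deltas="0 0.001 0.04 0 0 0 100;0 0.001 0.075 0 0 0.2 100;0 0.001 0.087 0 0 0.2 100;0 0.001 0.087 0 0 0.2 100")

```text
clock: 2.33
tool_pos: [0.4932, 0.0352, 0.0927]
orientation: [[0.962, -0.273, -0.001], [-0.273, -0.962, -0.0], [-0.001, 0.001, -1.0]]
contact_force: [0.3, 0.8, -0.4]
grip_width: 0.0876
```

Run:
```python
from h import *
delta([.494,.0387,.091],Rdown(-15.56))
i,d=grab("scene","2");crop(i,240,150,110,90,7,"pics/s2.png")
```

```text
dp [-0.0002 -0.0036  0.0017] rv [ 0.03  0.04 -0.3 ]
```

View pics/s2.png

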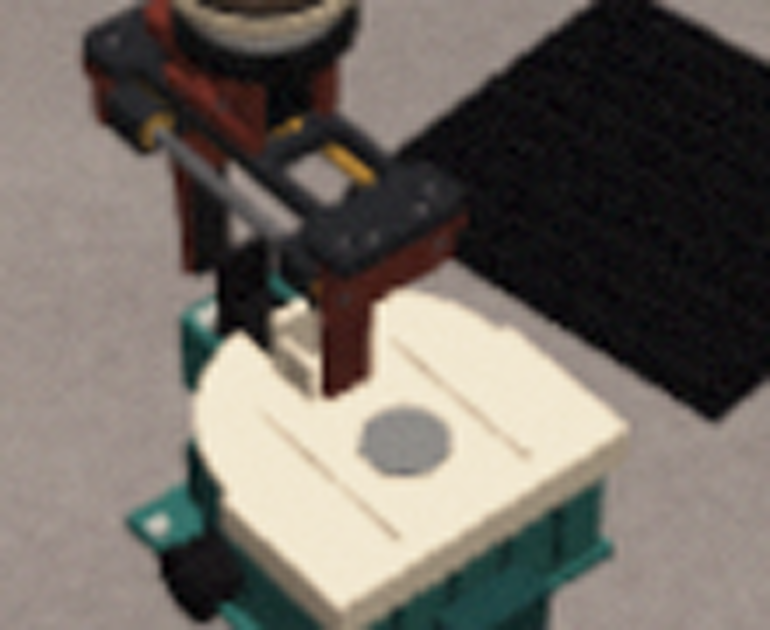

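step_arm(deltas="0 -0.003 0.001 0 0 -0.2 100;0 -0.003 0.001 0 0 -0.2 100;0 -0.003 0.001 0 0 -0.2 100")

```text
clock: 2.75
tool_pos: [0.4945, 0.039, 0.0921]
orientation: [[0.963, -0.269, 0.001], [-0.269, -0.963, -0.0], [0.001, -0.0, -1.0]]
contact_force: [-0.2, 0.3, 0.0]
grip_width: 0.088
```

Run:
```python
from h import *
delta([.494,.0387,.091],Rdown(-15.56))
```

```text
dp [-0.0004  0.0005  0.0011] rv [-0.   -0.05 -0.03]
```

Aligned to within about 1 mm. Now I'll squeeze.

step_arm(deltas="0 0 0 0 0 0 60;0 0 0 0 0 0 30;0 0 0 0 0 0 20;0 0 0 0 0 0 20;0 0 0 0 0 0 20;0 0 0 0 0 0 20", force=30)

```text
clock: 3.5
tool_pos: [0.4942, 0.0389, 0.0915]
orientation: [[0.963, -0.269, -0.0], [-0.269, -0.963, -0.0], [-0.0, 0.0, -1.0]]
contact_force: [0.8, -1.2, -1.8]
grip_width: 0.0397
```

Opening is 39.7 mm, so the tab is fully in. I'll lift slowly.

step_arm(deltas="0 0 -0.005 0 0 0 20;0 0 -0.012 0 0 0 20;0 0 -0.022 0 0 0 20;0 0 -0.04 0 0 0 20;0 0 -0.065 0 0 0 20;0 0 -0.09 0 0 0 20;0 0 -0.11 0 0 0 20;0 0 -0.11 0 0 0 20")

```text
clock: 4.5
tool_pos: [0.4954, 0.0392, 0.2039]
orientation: [[0.963, -0.269, 0.004], [-0.269, -0.963, -0.0], [0.004, -0.001, -1.0]]
contact_force: [0.0, -0.4, -2.2]
grip_width: 0.0395
```

Run:
```python
from h import *
i,d=grab("scene","3");crop(i,220,110,170,150,4.5,"pics/s3.png")
i,d=grab("top","3");crop(i,200,140,120,120,5,"pics/t3.png")
```

```text
(no output)
```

View pics/s3.png

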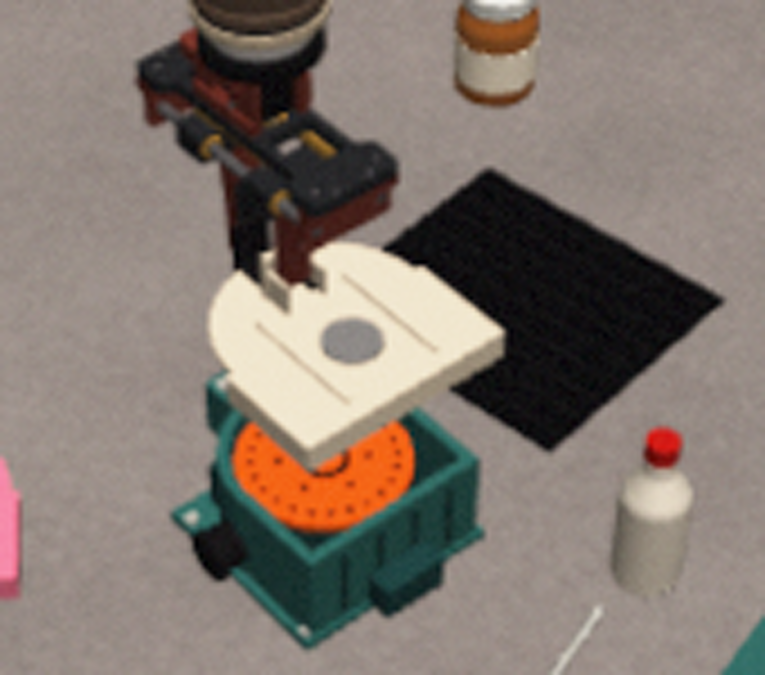

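The cover is off and held level at crop (350,340). The orange disc is seen flat in the recess. Now to the mat.

Run:
```python
from h import *
delta([.486,.2935,.15],Rdown(-7.1))
```

```text
dp [-0.0763 -0.2431  0.0516] rv [ 0.01 -0.02 -8.5 ]
```

step_arm(deltas="-0.013 -0.04 0 0 0 -1 20;-0.031 -0.1 0 0 0 -3 20;-0.047 -0.15 0 0 0 -5.5 20;-0.063 -0.2 0 0 0 -8.5 20;-0.076 -0.243 0.02 0 0 -8.5 20;-0.076 -0.243 0.05 0 0 -8.5 20;-0.076 -0.243 0.05 0 0 -8.5 20;-0.076 -0.243 0.05 0 0 -8.5 20")

```text
clock: 5.6
tool_pos: [0.4867, 0.293, 0.1519]
orientation: [[0.992, -0.124, -0.0], [-0.124, -0.992, -0.0], [-0.0, 0.0, -1.0]]
contact_force: [0.4, 0.5, -2.5]
grip_width: 0.0395
```

Run:
```python
from h import *
delta([.486,.2935,.033],Rdown(-7.1))
```

```text
dp [-0.0007 -0.0004  0.1189] rv [ 0.01  0.01 -0.04]
```

step_arm(deltas="0 0 0.03 0 0 0 20;0 0 0.06 0 0 0 20;0 0 0.085 0 0 0 20;0 0 0.1 0 0 0 20;0 0 0.109 0 0 0 20;0 0 0.114 0 0 0 20;0 0 0.116 0 0 0 20;0 0 0.116 0 0 0 20")

```text
clock: 6.6
tool_pos: [0.4866, 0.2937, 0.036]
orientation: [[0.992, -0.124, 0.001], [-0.124, -0.992, 0.0], [0.001, -0.0, -1.0]]
contact_force: [0.0, 0.0, -2.3]
grip_width: 0.0397
```

Run:
```python
from h import *
print(r.sense()['contact_force'])
i,d=grab("scene","4");crop(i,260,110,150,120,5,"pics/s4.png")
```

```text
[ 0.0264  0.0128 -2.3266]
```

View pics/s4.png

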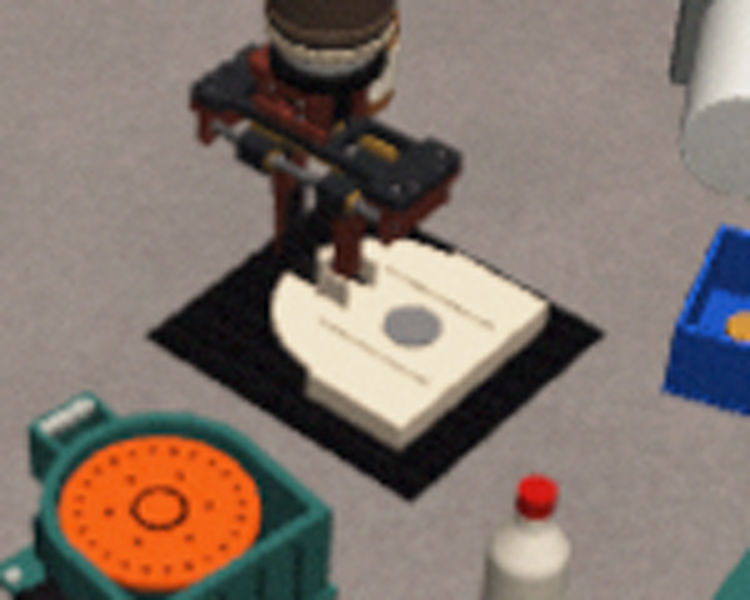

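The cover is level just above the mat, with its plate at crop (410,330), the right way up and inside the mat. Lowering the last few mm.

step_arm(deltas="0 0 0.002 0 0 0 20;0 0 0.004 0 0 0 20;0 0 0.004 0 0 0 20;0 0 0.004 0 0 0 20")

```text
clock: 7.15
tool_pos: [0.4864, 0.2935, 0.0316]
orientation: [[0.992, -0.124, 0.0], [-0.124, -0.992, 0.0], [0.0, -0.0, -1.0]]
contact_force: [0.3, 0.5, -2.3]
grip_width: 0.0396
```

step_arm(deltas="0 0 0.001 0 0 0 20;0 0 0.002 0 0 0 20;0 0 0.002 0 0 0 20")

```text
clock: 7.52
tool_pos: [0.4865, 0.2936, 0.0314]
orientation: [[0.992, -0.124, 0.001], [-0.124, -0.992, -0.001], [0.001, 0.001, -1.0]]
contact_force: [-5.3, -4.6, 16.6]
grip_width: 0.0395
```

It has touched down. I'll ease off and then open.

step_arm(deltas="0 0 -0.0015 0 0 0 20;0 0 -0.0015 0 0 0 50;0 0 -0.0015 0 0 0 75;0 0 -0.0015 0 0 0 98;0 0 -0.0015 0 0 0 98;0 0 -0.0015 0 0 0 98")

```text
clock: 8.28
tool_pos: [0.4864, 0.2934, 0.031]
orientation: [[0.992, -0.124, -0.0], [-0.124, -0.992, -0.0], [-0.0, 0.0, -1.0]]
contact_force: [-0.3, -0.1, 0.2]
grip_width: 0.0805
```

step_arm(deltas="0 0 -0.03 0 0 0 98;0 0 -0.08 0 0 0 98;0 0 -0.13 0 0 0 98;0 0 -0.17 0 0 0 98;0 0 -0.17 0 0 0 98")

```text
clock: 8.9
tool_pos: [0.4877, 0.2947, 0.2043]
orientation: [[0.992, -0.124, 0.005], [-0.124, -0.992, 0.003], [0.005, -0.003, -1.0]]
contact_force: [-0.9, 0.1, 0.3]
grip_width: 0.0866
```

Run:
```python
from h import *
O=np.load("cov.npy")
i,d=grab("scene","5");crop(i,240,130,150,120,5,"pics/s5.png")
i2,d2=grab("top","5");crop(i2,125,165,170,90,4.5,"pics/t5.png")
print(r.sense()['qpos'])
# orange disc
res={}
for n,im,box in(("scene",i,(230,170,350,270)),("top",i2,(220,170,300,255))):
    h=cv2.cvtColor(im,cv2.COLOR_RGB2HSV);m=((h[:,:,0]<16)&(h[:,:,1]>180)&(h[:,:,2]>120)).astype(np.uint8)
    mm=np.zeros_like(m);x0,y0,x1,y1=box;mm[y0:y1,x0:x1]=m[y0:y1,x0:x1]
    cnt=max(cv2.findContours(mm,cv2.RETR_EXTERNAL,cv2.CHAIN_APPROX_NONE)[0],key=len)
    P=plane(n,cnt[:,0],.070)[:,:2].astype(np.float32)
    e=cv2.fitEllipse(cv2.convexHull(cnt));pe=cv2.fitEllipse(P);print(n,"px",e,"world ellipse",pe);res[n]=e[0]
print(tri(res["scene"],res["top"]),O)
c,s=np.cos(O[2]),np.sin(O[2]);w=O[:2]+[c*.042,s*.042];print("press",w)
```

```text
[-0.0655  0.436  -0.748   1.7274  0.3275  1.1074 -1.0396]
scene px ((291.60272216796875, 211.82957458496094), (30.25599479675293, 39.7420539855957), 90.31726837158203) world ellipse ((0.5501213669776917, 0.02173835039138794), (0.11672297865152359, 0.12035626173019409), 33.948081970214844)
top px ((247.2369384765625, 217.77761840820312), (16.721572875976562, 30.043113708496094), 148.57749938964844) world ellipse ((0.5369553565979004, 0.044344767928123474), (0.05228323116898537, 0.08478675037622452), 122.21839141845703)
(array([0.5354, 0.0483, 0.036 ]), [np.float64(0.0033155941743830534), np.float64(0.0033155941743830534)]) [ 0.5508  0.0229 -0.2717]
press [0.5912 0.0116]
```

View pics/s5.png

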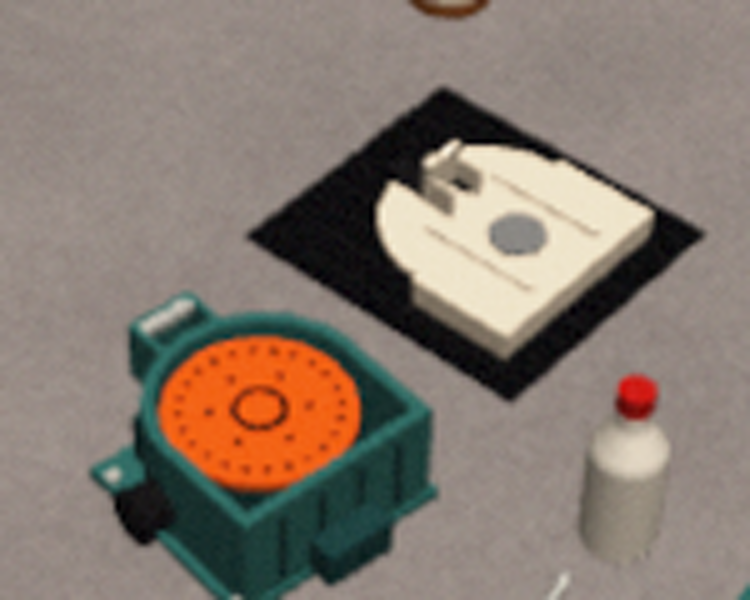

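View pics/t5.png

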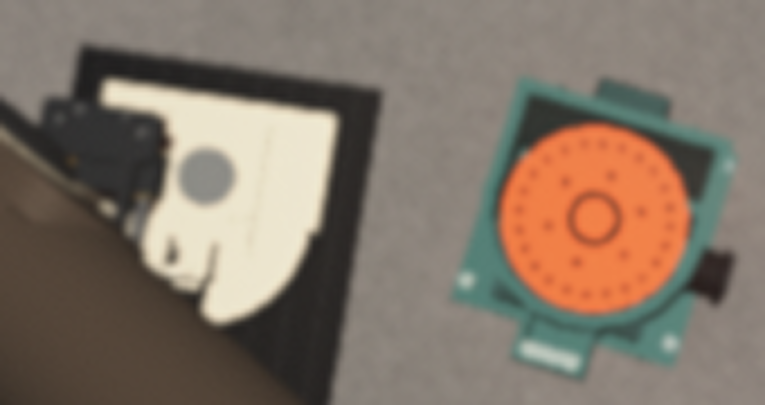

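The cover lies right way up on the mat, at scene crop (520,240) and top crop (215,170). The disc is flat in the recess, centred at (0.550,0.022), which agrees with the cover fit. I'll press with shut fingers and the jaws along the meter's y, leaning the body slightly to +x for clearance.

```bash
cat >> h.py <<'E'
_O=np.load("cov.npy") 
def mR(): c,s=np.cos(_O[2]),np.sin(_O[2]);return np.array([[c,-s,0],[s,c,0],[0,0,1.]])
def mP(x,y,z): return mR()@np.array([x,y,z])+[_O[0],_O[1],0]
def pressR(t):
    a=np.radians(t);z=mR()@[-np.sin(a),0,-np.cos(a)];x=mR()@[0,1,0];return np.stack([x,np.cross(z,x),z],1)
def pinchR(th):
    "jaws along disc normal; th=disc tilt deg from horizontal; z points down along disc"
    a=np.radians(th);z=mR()@[np.cos(a),0,-np.sin(a)];x=mR()@[np.sin(a),0,np.cos(a)];return np.stack([x,np.cross(z,x),z],1)
E
python3 - <<'E'
from h import *
print(mP(.041,0,.18));delta(mP(.041,0,.16),pressR(8))
E
```

```text
[0.5903 0.0119 0.18  ]
dp [0.1379 0.2662 0.041 ] rv [  6.63  -5.69 -81.4 ]
```

step_arm(deltas="0.138 0.266 0 6.6 -5.7 -81.4 60;0.138 0.266 0 6.6 -5.7 -81.4 30;0.138 0.266 0 6.6 -5.7 -81.4 0;0.138 0.266 0.02 6.6 -5.7 -81.4 0;0.138 0.266 0.03 6.6 -5.7 -81.4 0;0.138 0.266 0.03 6.6 -5.7 -81.4 0;0.138 0.266 0.03 6.6 -5.7 -81.4 0;0.138 0.266 0.03 6.6 -5.7 -81.4 0")

```text
clock: 10.0
tool_pos: [0.5895, 0.012, 0.1689]
orientation: [[0.263, 0.955, -0.138], [0.965, -0.26, 0.038], [0.0, -0.143, -0.99]]
contact_force: [-0.6, 0.4, 0.2]
grip_width: 0.0098
```

Run:
```python
from h import *
print(r.sense()['qpos'],r.sense()['clock']);delta(mP(.041,0,.12),pressR(8))
```

```text
[ 0.5622  0.6928 -0.9928  1.5774  0.501   1.3093  0.7902] 10.0
dp [0.0001 0.0077 0.0483] rv [-0.23  0.04  0.3 ]
```

step_arm(deltas="0 0.008 0.048 0 0 0 0;0 0.012 0.075 0 0 0 0;0 0.0137 0.088 0 0 0 0;0 0.0137 0.088 0 0 0 0")

```text
clock: 10.5
tool_pos: [0.5909, 0.0123, 0.0809]
orientation: [[0.268, 0.954, -0.137], [0.964, -0.265, 0.038], [-0.0, -0.142, -0.99]]
contact_force: [0.7, 0.1, 0.5]
grip_width: 0.0004
```

Run:
```python
from h import *
delta(mP(.041,0,.075),pressR(8));delta(mP(.041,0,.035),pressR(8))
i,d=grab("scene","6");crop(i,240,130,120,120,5,"pics/s6.png")
```

```text
dp [-0.0005  0.0003  0.0059] rv [-0.14  0.02  0.03]
dp [-0.0005  0.006   0.0455] rv [-0.14  0.02  0.03]
```

View pics/s6.png

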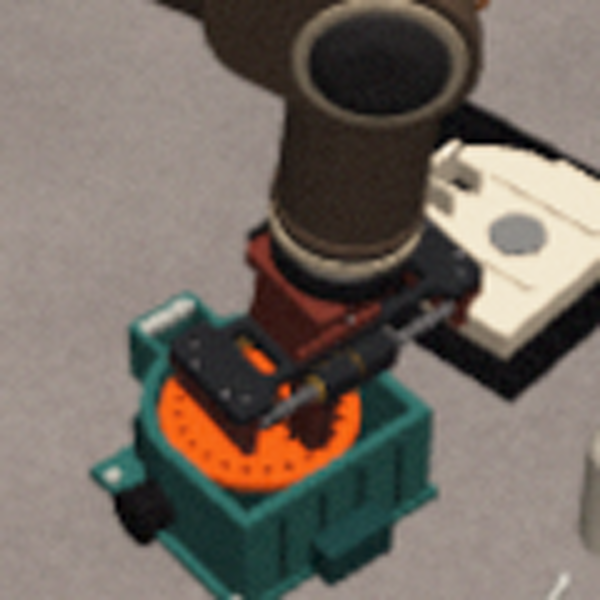

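Shut fingertips sit over the chute side of the disc, at about crop (315,440). Pressing down now.

step_arm(deltas="0 0.001 0.008 0 0 0 0;0 0.002 0.016 0 0 0 0;0 0.003 0.024 0 0 0 0;0 0.004 0.032 0 0 0 0;0 0.005 0.04 0 0 0 0;0 0.006 0.046 0 0 0 0;0 0.006 0.046 0 0 0 0")

```text
clock: 11.42
tool_pos: [0.5919, 0.0121, 0.0355]
orientation: [[0.268, 0.954, -0.133], [0.963, -0.266, 0.037], [0.0, -0.139, -0.99]]
contact_force: [1.3, -0.5, -0.6]
grip_width: 0.0002
```

Run:
```python
from h import *
delta(mP(.041,0,.035),pressR(8))
i,d=grab("scene","7");crop(i,240,130,120,120,5,"pics/s7.png")
```

```text
dp [-0.0006 -0.0014  0.0007] rv [ 0.04 -0.01 -0.01]
```

View pics/s7.png

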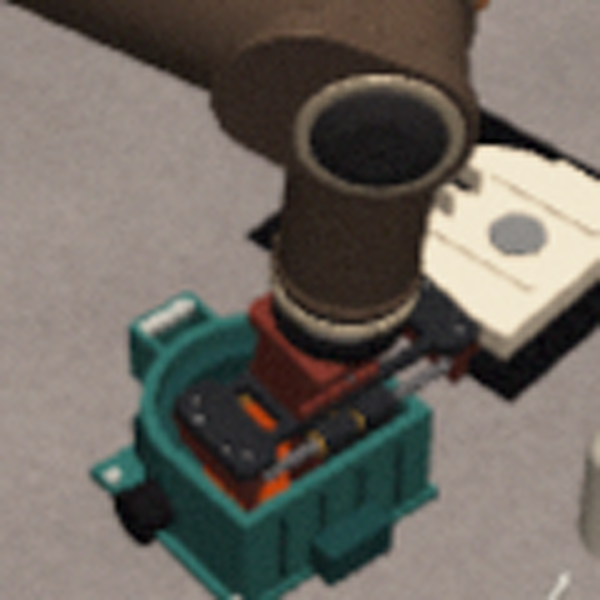

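The disc has tipped: orange is upright under the gripper and the near ledge is bare. I'll retract along the tool axis.

step_arm(deltas="0 0 -0.01 0 0 0 0;0 0 -0.025 0 0 0 0;0 0 -0.05 0 0 0 0;0 0 -0.085 0 0 0 0;0 0 -0.125 0 0 0 0;0 0 -0.16 0 0 0 0;0 0 -0.16 0 0 0 0")

```text
clock: 12.35
tool_pos: [0.6141, 0.007, 0.1981]
orientation: [[0.268, 0.955, -0.129], [0.963, -0.265, 0.038], [0.002, -0.135, -0.991]]
contact_force: [-0.2, -0.1, -0.3]
grip_width: 0.0003
```

Run:
```python
from h import *
i,d=grab("scene","8");crop(i,240,110,120,120,5,"pics/s8.png")
i,d=grab("top","8");crop(i,210,150,100,100,6,"pics/t8.png")
```

```text
(no output)
```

View pics/s8.png

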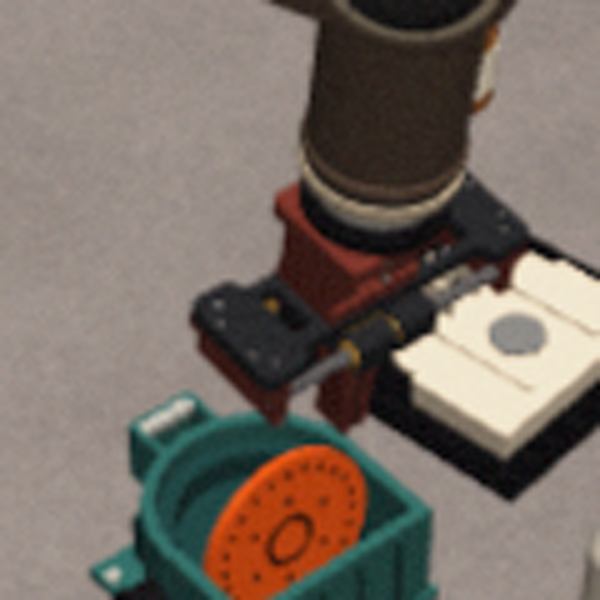

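View pics/t8.png

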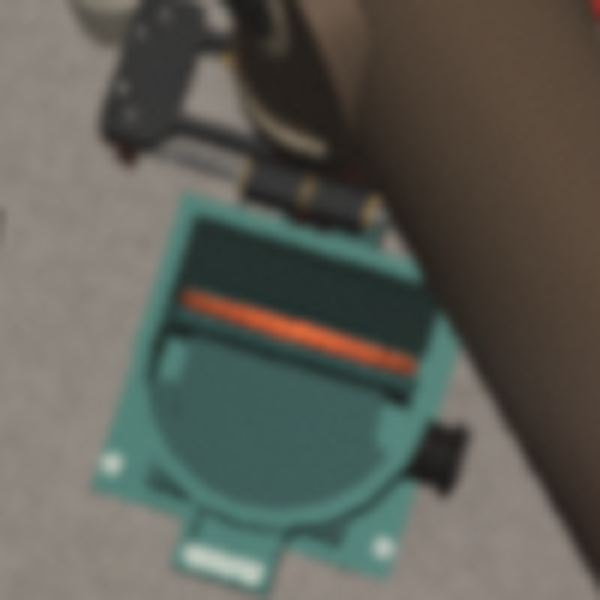

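The disc leans steeply in the recess. In the scene crop its face is at (290,535), and in the top crop its upper edge runs from (185,298) to (415,367). Next I measure its plane and edge.

```bash
cat >> h.py <<'E'
def orange(n,im,box):
    h=cv2.cvtColor(im,cv2.COLOR_RGB2HSV);m=((h[:,:,0]<14)&(h[:,:,1]>150)&(h[:,:,2]>80)).astype(np.uint8)
    mm=np.zeros_like(m);x0,y0,x1,y1=box;mm[y0:y1,x0:x1]=m[y0:y1,x0:x1];return mm
E
python3 - <<'E'
from h import *
i,d=load("scene","8");i2,d2=load("top","8")
m=orange("scene",i,(270,190,330,240));Q=cloud("scene",d);P=Q[cv2.erode(m,np.ones((3,3)))>0];L=(P-[_O[0],_O[1],0])@mR()
ctr=np.median(L,0);k=np.ones(len(L),bool)
for _ in range(5):
    c=L[k].mean(0);u,s,v=np.linalg.svd(L[k]-c,full_matrices=False);n=v[2]*np.sign(v[2][0]);res=(L-c)@n;k=abs(res)<.004
print("face n",n,"tilt",np.degrees(np.arctan2(n[0],n[2])),"yaw err",np.degrees(np.arctan2(n[1],n[0])),"c",c,k.mean(),L[:,2].max())
# top edge line triangulation: top-view points -> 
m2=orange("top",i2,(235,190,285,220));ys,xs=np.nonzero(m2);print(len(xs),xs.min(),xs.max(),ys.min(),ys.max())
pts=np.c_[xs,ys]
# intersect top rays with the mid plane of disc (face plane shifted -3mm)
dr=rays("top",pts)@C["top"]["R"];dr=dr@mR();o=(origin("top")-[_O[0],_O[1],0])@mR()
t=((c-.003*n-o)@n)/(dr@n);X=o+dr*t[:,None]
print("edge pts x",np.percentile(X[:,0],[5,50,95]),"y",X[:,1].min(),X[:,1].max(),"z",np.percentile(X[:,2],[5,50,95]))
ce=abs(X[:,1])<.01;print("mid edge",X[ce].mean(0))
# two-view apex: scene outline top of the disc vs top view middle of edge
cnt=max(cv2.findContours(m,cv2.RETR_EXTERNAL,cv2.CHAIN_APPROX_NONE)[0],key=len)[:,0]
dr=rays("scene",cnt)@C["scene"]["R"]@mR();o=(origin("scene")-[_O[0],_O[1],0])@mR()
t=((c-o)@n)/(dr@n);X=o+dr*t[:,None]
a=np.array([n[2],0,-n[0]]);  # down-slope dir in plane
U=np.c_[-(X@a),X[:,1]]
up=X[:,2]>.085;A=np.c_[2*U[up],np.ones(up.sum())];sol=np.linalg.lstsq(A,(U[up]**2).sum(1),rcond=None)[0];print("circle",sol[:2],np.sqrt(sol[2]+sol[0]**2+sol[1]**2),"c along",-(c@a))
ctr=c+(-(sol[0])-(c@a))*a; ctr[1]=sol[1];ctr=ctr-.003*n;print("disc ctr (meter)",ctr,"apex",ctr-.06*a)
delta(mP(*(ctr-.1*a)),pinchR(np.degrees(np.arctan2(n[0],n[2]))))
E
```

```text
Traceback (most recent call last):
NameError: name '_O' is not defined
```

```bash
sed -i 's/\b_O\b/OC/g' h.py
cat > disc.py <<'E'
from h import *
import sys
tag=sys.argv[1]
i,d=load("scene",tag);i2,d2=load("top",tag)
m=orange("scene",i,(270,190,330,240));Q=cloud("scene",d);P=Q[cv2.erode(m,np.ones((3,3)))>0];L=(P-[OC[0],OC[1],0])@mR()
k=np.ones(len(L),bool)
for _ in range(5):
    c=L[k].mean(0);u,s,v=np.linalg.svd(L[k]-c,full_matrices=False);n=v[2]*np.sign(v[2][0]);res=(L-c)@n;k=abs(res)<.004
print("face n",n,"tilt",np.degrees(np.arctan2(n[0],n[2])),"yaw err",np.degrees(np.arctan2(n[1],n[0])),"c",c,k.mean(),L[:,2].max(),m.sum())
m2=orange("top",i2,(235,190,285,220));ys,xs=np.nonzero(m2);print(len(xs),xs.min(),xs.max(),ys.min(),ys.max())
dr=rays("top",np.c_[xs,ys])@C["top"]["R"]@mR();o=(origin("top")-[OC[0],OC[1],0])@mR()
t=((c-.003*n-o)@n)/(dr@n);X=o+dr*t[:,None]
ce=abs(X[:,1])<.01;print("top mid edge",X[ce].mean(0),"y",X[:,1].min(),X[:,1].max())
cnt=max(cv2.findContours(m,cv2.RETR_EXTERNAL,cv2.CHAIN_APPROX_NONE)[0],key=len)[:,0]
dr=rays("scene",cnt)@C["scene"]["R"]@mR();o=(origin("scene")-[OC[0],OC[1],0])@mR()
t=((c-o)@n)/(dr@n);X=o+dr*t[:,None]
a=np.array([n[2],0,-n[0]]);a/=np.linalg.norm(a)
U=np.c_[-(X@a),X[:,1]]
up=X[:,2]>.085;A=np.c_[2*U[up],np.ones(up.sum())];sol=np.linalg.lstsq(A,(U[up]**2).sum(1),rcond=None)[0];print("circle",sol[:2],np.sqrt(sol[2]+sol[0]**2+sol[1]**2))
ctr=c+(-sol[0]-c@a)*a; ctr[1]=sol[1];ctr=ctr-.003*n;print("disc ctr (meter)",ctr,"apex",ctr-.06*a)
th=np.degrees(np.arctan2(n[0],n[2]))
delta(mP(*(ctr-.1*a)),pinchR(th))
E
python3 disc.py 8
```

```text
face n [ 0.9947 -0.0048  0.1028] tilt 84.09716359879066 yaw err -0.2753919390831938 c [ 0.0262 -0.0018  0.0824] 0.9685185185185186 0.129578624476798 691
93 241 277 199 211
top mid edge [ 0.0318 -0.0005 -0.    ] y -0.0546085462578617 0.0659468050286683
circle [ 0.0726 -0.005 ] 0.057970509702256055
disc ctr (meter) [ 0.0239 -0.005   0.0755] apex [ 0.0178 -0.005   0.1352]
dp [-0.0056 -0.047   0.0266] rv [-10.88  10.91  89.54]
```

Run:
```python
from h import *
i,d=load("scene","8");i2,d2=load("top","8")
m2=orange("top",i2,(235,190,285,220));ys,xs=np.nonzero(m2);pts=np.c_[xs,ys]
for z in(.1,.115,.125,.135):
    L=(plane("top",pts,z)-[OC[0],OC[1],0])@mR();l=np.polyfit(L[:,1],L[:,0],1);print(z,"x mid",L[abs(L[:,1])<.015,0].mean(),L[abs(L[:,1])<.015,0].min(),L[abs(L[:,1])<.015,0].max(),"y",L[:,1].min(),L[:,1].max(),"slope deg",np.degrees(np.arctan(l[0])))
Q=(cloud("top",d2)[m2>0]-[OC[0],OC[1],0])@mR();k=abs(Q[:,1])<.03;print(np.sort(Q[k,2])[-12:])
m=orange("scene",i,(270,190,330,240));P=cv2.erode(m,np.ones((3,3)));
L=(cloud("scene",d)-[OC[0],OC[1],0])@mR()
for y in range(196,240,4):
    k=P[y]>0
    if k.any(): print(y,L[y][k].mean(0),L[y][k][:,0].std())
# scene apex ray over planes: topmost px in direction; contour pts & top-view tri
cnt=max(cv2.findContours(m,cv2.RETR_EXTERNAL,cv2.CHAIN_APPROX_NONE)[0],key=len)[:,0]
for x in(.005,.012,.018):
    dr=rays("scene",cnt)@C["scene"]["R"]@mR();o=(origin("scene")-[OC[0],OC[1],0])@mR();t=(x-o[0])/dr[:,0];X=o+dr*t[:,None];j=X[:,2].argmax();print("x",x,"max",X[j],cnt[j])
```

```text
0.1 x mid 0.0200427551738423 0.016297331216900315 0.023858570503140712 y -0.05571846104153255 0.05226929938825542 slope deg 0.05621067401581072
0.115 x mid 0.018141629638519754 0.014538813486079754 0.022021843009834636 y -0.05588287928507059 0.0509879085460693 slope deg 0.05621067401580083
0.125 x mid 0.01702568211120437 0.013366468332199235 0.02079735801429718 y -0.055992491447429245 0.05013364798461187 slope deg 0.05621067401581277
0.135 x mid 0.01590153455953219 0.012194123178318823 0.01957287301875983 y -0.056102103609787936 0.04927938742315445 slope deg 0.05621067401579205
[0.126  0.126  0.126  0.1263 0.1265 0.1267 0.1267 0.127  0.1287 0.1294 0.1302 0.1305]
200 [0.0224 0.024  0.1207] 0.0006395631199709231
204 [0.0234 0.0178 0.1086] 0.0016751582983813194
208 [0.0249 0.011  0.0973] 0.002286170173772541
212 [0.0259 0.004  0.0856] 0.0024610948818951967
216 [ 0.0271 -0.0021  0.0733] 0.0023715219138404583
220 [ 0.0275 -0.0162  0.066 ] 0.0027576647501665673
224 [ 0.028 -0.028  0.057] 0.002000891767178526
228 [ 0.0313 -0.0348  0.0467] 0.0021011115755587098
x 0.005 max [0.005  0.0004 0.1138] [293 202]
x 0.012 max [ 0.012  -0.0052  0.1232] [293 202]
x 0.018 max [ 0.018  -0.01    0.1312] [293 202]
```

Two-view and depth measurements agree: the disc is tilted about 84°, with its raised edge at meter x≈17 mm and z≈130 mm. That is steeper and about 10 mm higher than the text says, but standing stably. Now I move to a standoff above it.

Run:
```python
from h import *
a=np.array([.105,0,-.995]);T=np.array([.0205,-.003,.102])
delta(mP(*(T-.07*a)),pinchR(84))
```

```text
dp [-0.0036 -0.0471  0.0299] rv [-10.95  10.99  89.54]
```

step_arm(deltas="-0.004 -0.047 0 -11 11 89.5 50;-0.004 -0.047 0 -11 11 89.5 50;-0.004 -0.047 0 -11 11 89.5 50;-0.004 -0.047 0 -11 11 89.5 50;-0.004 -0.047 0 -11 11 89.5 50;-0.004 -0.047 0 -11 11 89.5 50;-0.004 -0.047 0 -11 11 89.5 50;-0.004 -0.047 0 -11 11 89.5 50")

```text
clock: 13.45
tool_pos: [0.5657, 0.0146, 0.1996]
orientation: [[0.977, -0.192, 0.092], [-0.191, -0.981, -0.017], [0.093, -0.001, -0.996]]
contact_force: [-0.2, 0.0, -0.2]
grip_width: 0.0441
```

Run:
```python
from h import *
a=np.array([.105,0,-.995]);T=np.array([.0205,-.003,.102])
delta(mP(*(T-.06*a)),pinchR(84));print(r.sense()['qpos'])
```

```text
dp [-0.0059 -0.0012  0.0376] rv [-0.52  0.67  4.49]
[ 0.4294  0.3645 -0.7038  1.8137  0.3264  0.9819 -0.5978]
```

step_arm(deltas="-0.006 -0.001 0.01 -0.5 0.7 4.5 50;-0.006 -0.001 0.037 -0.5 0.7 4.5 50;-0.006 -0.001 0.037 -0.5 0.7 4.5 50;-0.006 -0.001 0.037 -0.5 0.7 4.5 50")

```text
clock: 13.95
tool_pos: [0.5644, 0.0165, 0.1634]
orientation: [[0.96, -0.262, 0.102], [-0.261, -0.965, -0.027], [0.106, -0.001, -0.994]]
contact_force: [-0.5, 0.0, 1.0]
grip_width: 0.0437
```

Run:
```python
from h import *
a=np.array([.105,0,-.995]);T=np.array([.0205,-.003,.102])
delta(mP(*T),pinchR(84))
i,d=grab("scene","9");crop(i,240,110,120,120,5,"pics/s9.png")
i,d=grab("top","9");crop(i,210,150,100,100,6,"pics/t9.png")
```

```text
dp [-0.0009  0.0006  0.0617] rv [-0.1  -0.07  0.36]
```

View pics/s9.png

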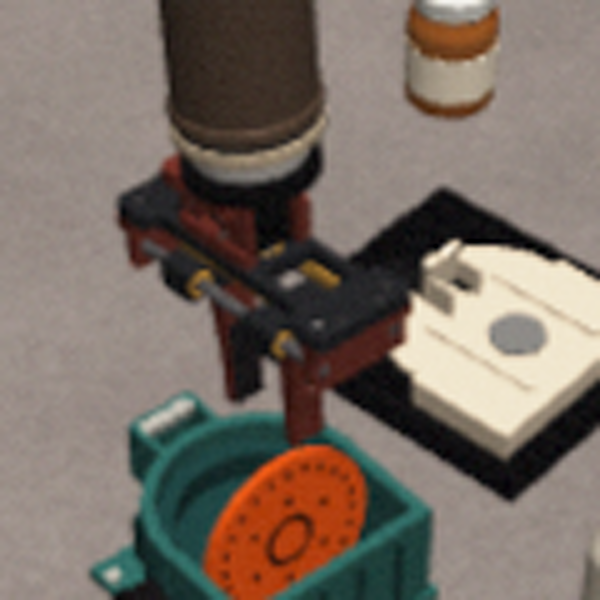

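The open fingers straddle the raised edge, with the far finger in front at crop (303,435). Going down.

step_arm(deltas="-0.001 0.0005 0.02 0 0 0.3 50;-0.001 0.0005 0.04 0 0 0.3 50;-0.001 0.0005 0.055 0 0 0.3 50;-0.001 0.0005 0.062 0 0 0.3 50;-0.001 0.0005 0.062 0 0 0.3 50")

```text
clock: 14.68
tool_pos: [0.5697, 0.0147, 0.1011]
orientation: [[0.958, -0.267, 0.102], [-0.266, -0.964, -0.027], [0.106, -0.002, -0.994]]
contact_force: [-0.5, -0.1, 0.0]
grip_width: 0.0438
```

Run:
```python
from h import *
a=np.array([.105,0,-.995]);T=np.array([.0205,-.003,.102])
delta(mP(*T),pinchR(84))
i,d=grab("scene","10");crop(i,240,130,120,120,5,"pics/s10.png")
```

```text
dp [ 0.0001  0.0002 -0.0009] rv [-0.09 -0.06  0.07]
```

View pics/s10.png

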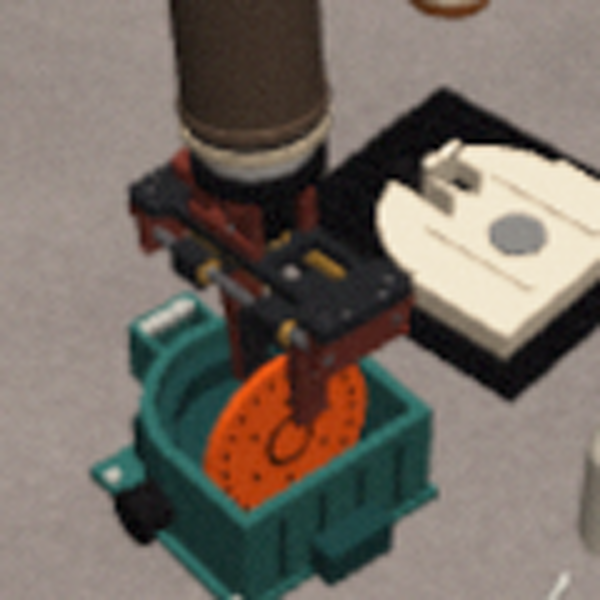

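The far finger is in front of the disc face at crop (310,400) and the near finger behind it at (237,340). Closing.

step_arm(deltas="0 0 0 0 0 0 20;0 0 0 0 0 0 2;0 0 0 0 0 0 2;0 0 0 0 0 0 2;0 0 0 0 0 0 2", force=25)

```text
clock: 15.35
tool_pos: [0.57, 0.0145, 0.1016]
orientation: [[0.958, -0.267, 0.103], [-0.266, -0.964, -0.027], [0.107, -0.002, -0.994]]
contact_force: [-0.0, 0.6, 0.3]
grip_width: 0.0062
```

Run:
```python
from h import *
s=r.sense();print(s['contact_force'],s['ft_torque'],s['grip_width'],s['tool_pos'])
```

```text
[-0.0076  0.6003  0.3292] [-0.0015  0.0482  0.0006] 0.006237815775455187 [0.57   0.0145 0.1016]
```

It's gripping at 6.2 mm. Lifting along the disc's plane.

step_arm(deltas="0 0 -0.006 0 0 0 2;0 0 -0.018 0 0 0 2;0 0 -0.035 0 0 0 2;0 0 -0.06 0 0 0 2;0 0 -0.09 0 0 0 2;0 0 -0.12 0 0 0 2;0 0 -0.15 0 0 0 2;0 0 -0.15 0 0 0 2")

```text
clock: 16.35
tool_pos: [0.5552, 0.0192, 0.2538]
orientation: [[0.958, -0.267, 0.108], [-0.266, -0.964, -0.027], [0.111, -0.002, -0.994]]
contact_force: [0.4, -0.3, -0.7]
grip_width: 0.0059
```

Run:
```python
from h import *
i,d=grab("scene","11");crop(i,220,80,150,150,4,"pics/s11.png")
m=orange("scene",i,(250,100,340,230));Q=cloud("scene",d);P=Q[cv2.erode(m,np.ones((3,3)))>0]
s=r.sense();L=(P-s['tool_pos'])@s['orientation'];print("in tool frame mean",L.mean(0),"y",np.percentile(L[:,1],[1,99]),"z",np.percentile(L[:,2],[1,99]))
c=L.mean(0);u,q,v=np.linalg.svd(L-c,full_matrices=False);print(v[2],q)
```

```text
in tool frame mean [-0.0141 -0.0268  0.0389] y [-0.4146  0.0542] z [-0.0215  0.1586]
[-0.7816  0.4351 -0.4471] [4.6738 1.3504 0.5158]
```

View pics/s11.png

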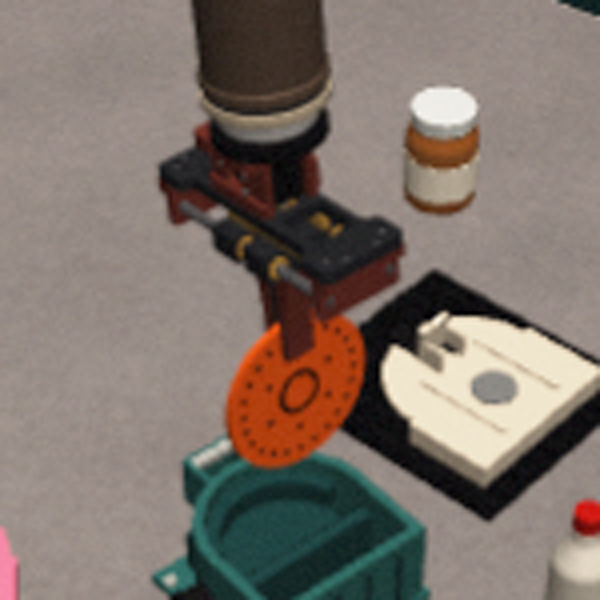

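The disc hangs in the fingers at crop (297,390), clear of the meter. I'll measure its centre relative to the tool.

```bash
cat > held.py <<'E'
from h import *
def held(tag,box):
    i,d=load("scene",tag);m=orange("scene",i,box);n_,l,st,_=cv2.connectedComponentsWithStats(m);m=(l==1+st[1:,4].argmax()).astype(np.uint8)
    Q=cloud("scene",d);P=Q[cv2.erode(m,np.ones((3,3)))>0];s=r.sense();L=(P-s['tool_pos'])@s['orientation'];k=np.ones(len(L),bool)
    for _ in range(6):
        c=np.median(L[k],0) if _==0 else L[k].mean(0);u,q,v=np.linalg.svd(L[k]-c,full_matrices=False);n=v[2]*np.sign(v[2][0]);k=abs((L-c)@n)<.004
    cnt=cv2.convexHull(max(cv2.findContours(m,cv2.RETR_EXTERNAL,cv2.CHAIN_APPROX_NONE)[0],key=len))[:,0]
    dr=rays("scene",cnt)@C["scene"]["R"]@s['orientation'];o=(origin("scene")-s['tool_pos'])@s['orientation'];X=o+dr*(((c-o)@n)/(dr@n))[:,None]
    U=X[:,1:];A=np.c_[2*U,np.ones(len(U))];sol=np.linalg.lstsq(A,(U**2).sum(1),rcond=None)[0]
    fc=np.array([c[0]-(n[1]*(sol[0]-c[1])+n[2]*(sol[1]-c[2]))/n[0],*sol[:2]])
    print("n",n,k.mean(),"px",m.sum(),"rad",np.sqrt(sol[2]+sol[0]**2+sol[1]**2),"centre(tool)",fc-.003*n)
    return fc-.003*n,n
if __name__=="__main__":
    ct,n=held("11",(270,155,315,200))
    s=r.sense();print("world ctr",s['tool_pos']+s['orientation']@ct)
    R=Rdown(-2.0);w=np.array([.5071,-.2888,.078+.09]);print("tool hover",w-R@ct);delta(w-R@ct,R)
E
python3 held.py
```

```text
n [ 1.     -0.     -0.0009] 0.9620786516853933 px 924 rad 0.06177988014043142 centre(tool) [ 0.0015 -0.0003  0.0301]
world ctr [0.5592 0.0178 0.2222]
tool hover [ 0.5056 -0.289   0.1981]
dp [0.0291 0.3097 0.0569] rv [  0.64  -6.22 -13.5 ]
```

step_arm(deltas="0.004 0.035 0.001 0 0 0 2;0.01 0.085 0.001 0.1 -1 -2 2;0.016 0.14 0.002 0.3 -3 -6 2;0.022 0.195 0.003 0.5 -5 -10 2;0.028 0.25 0.004 0.6 -6.2 -13.5 2;0.033 0.29 0.005 0.6 -6.2 -13.5 2;0.035 0.31 0.005 0.6 -6.2 -13.5 2;0.035 0.31 0.005 0.6 -6.2 -13.5 2")

```text
clock: 17.4
tool_pos: [0.505, -0.2899, 0.2481]
orientation: [[0.999, -0.037, -0.003], [-0.037, -0.999, 0.001], [-0.003, -0.001, -1.0]]
contact_force: [-0.1, 0.4, -0.1]
grip_width: 0.0059
```

Run:
```python
from h import *
delta([.5064,-.2888,.17],Rdown(-2.0))
i,d=grab("scene","12");crop(i,170,150,140,200,3,"pics/s12.png")
i,d=grab("top","12");crop(i,310,150,110,110,5,"pics/t12.png")
```

```text
dp [ 0.0016 -0.0011  0.0781] rv [-0.04  0.18 -0.1 ]
```

View pics/s12.png

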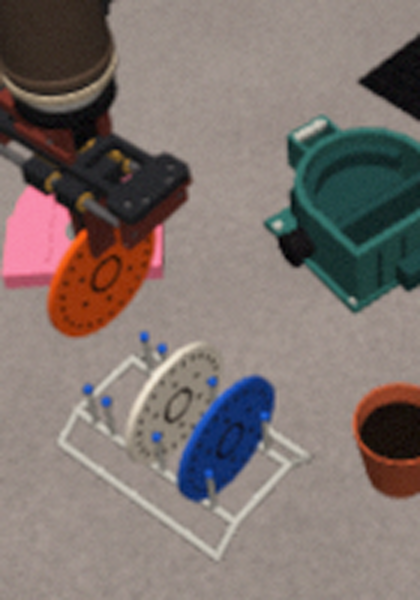

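The disc hangs over the empty slot at crop (105,280). The pairs of posts below are at (145,337)/(162,348) and (88,388)/(106,401). I'll lower it to between the posts, then check.

step_arm(deltas="0.0015 -0.001 0.02 0 0.2 0 2;0.0015 -0.001 0.045 0 0.2 0 2;0.0015 -0.001 0.06 0 0.2 0 2;0.0015 -0.001 0.06 0 0.2 0 2")

```text
clock: 18.0
tool_pos: [0.5069, -0.2872, 0.1883]
orientation: [[0.999, -0.033, 0.0], [-0.033, -0.999, 0.001], [0.0, -0.001, -1.0]]
contact_force: [-0.3, 0.3, 0.2]
grip_width: 0.0058
```

Run:
```python
from h import *
from held import held
i,d=grab("scene","13");crop(i,180,190,110,130,5,"pics/s13.png")
i,d=grab("top","13");crop(i,310,150,110,110,5,"pics/t13.png")
ct,n=held("13",(175,200,235,290));s=r.sense();print("world ctr",s['tool_pos']+s['orientation']@ct)
delta([.5064,-.2888,.109],Rdown(-2.0))
```

```text
n [1.     0.009  0.0037] 0.9840319361277445 px 703 rad 0.06017546764576913 centre(tool) [0.0004 0.0021 0.0311]
world ctr [ 0.5081 -0.2903  0.1586]
dp [-0.0014  0.0007  0.0807] rv [ 0.03 -0.14  0.05]
```

View pics/s13.png

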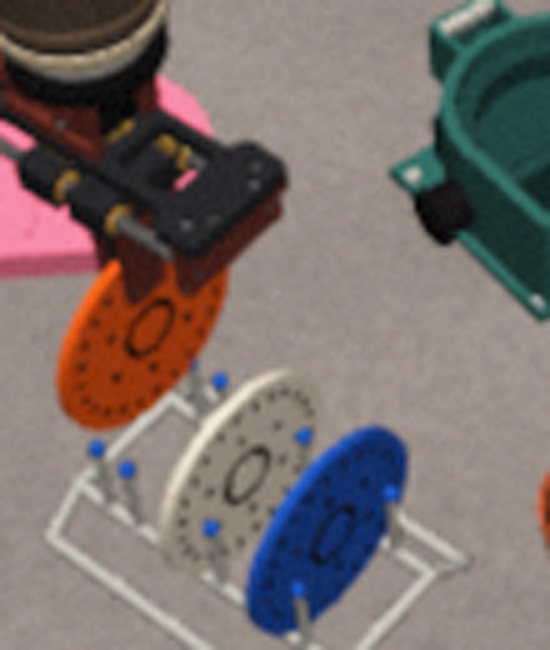

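View pics/t13.png

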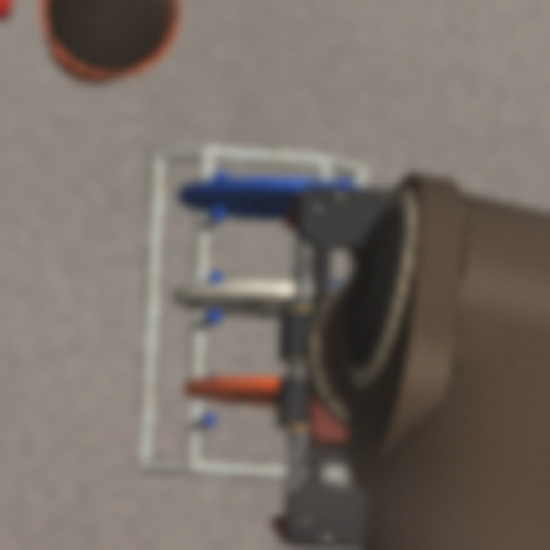

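The disc's centre measures (0.508,−0.290) against the slot's (0.507,−0.289). It's upright and above the posts. Lowering between them.

step_arm(deltas="-0.001 0 0.015 0 0 0 2;-0.001 0 0.03 0 0 0 2;-0.001 0 0.045 0 0 0 2;-0.001 0 0.055 0 0 0 2;-0.001 0 0.062 0 0 0 2;-0.001 0 0.067 0 0 0 2;-0.001 0 0.067 0 0 0 2")

```text
clock: 18.98
tool_pos: [0.5061, -0.2886, 0.1217]
orientation: [[0.999, -0.035, 0.001], [-0.035, -0.999, -0.0], [0.001, 0.0, -1.0]]
contact_force: [0.7, -0.6, -0.9]
grip_width: 0.0056
```

Run:
```python
from h import *
i,d=grab("scene","14");crop(i,180,210,110,130,5,"pics/s14.png")
s=r.sense();print(s['contact_force'],s['ft_torque'],s['tool_pos'])
i,d=grab("top","14");crop(i,310,150,110,110,5,"pics/t14.png")
```

```text
[ 0.8252  0.4951 -0.6495] [-0.0229 -0.1033  0.0063] [ 0.5063 -0.2887  0.1221]
```

View pics/s14.png

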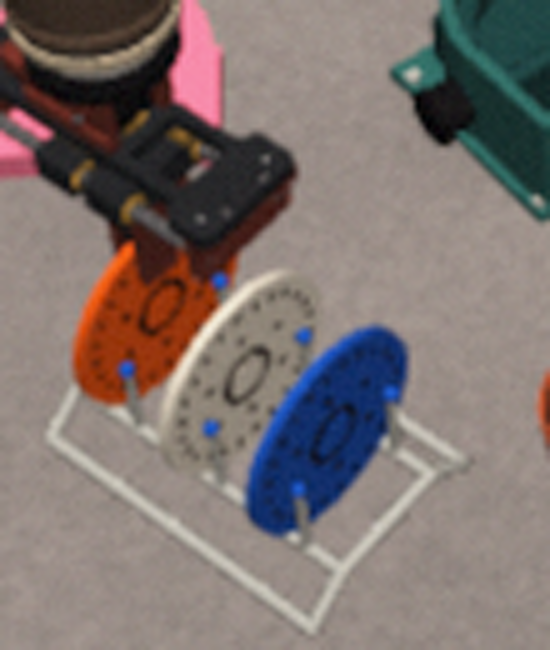

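View pics/t14.png

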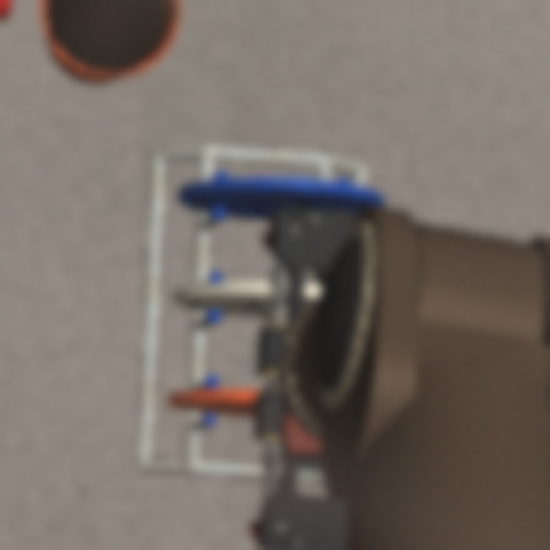

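In the top crop the disc sits between its posts: orange at (215,398), posts at (212,380) and (208,420). Lowering to seat it.

step_arm(deltas="0 0 0.004 0 0 0 2;0 0 0.008 0 0 0 2;0 0 0.011 0 0 0 2;0 0 0.011 0 0 0 2")

```text
clock: 19.58
tool_pos: [0.5067, -0.2903, 0.1125]
orientation: [[0.999, -0.036, 0.003], [-0.036, -0.999, -0.003], [0.003, 0.003, -1.0]]
contact_force: [-3.8, -2.1, 11.9]
grip_width: 0.006
```

step_arm(deltas="0 0 0.001 0 0 0 2;0 0 0.002 0 0 0 2;0 0 0.002 0 0 0 2")

```text
clock: 19.95
tool_pos: [0.5074, -0.2909, 0.1121]
orientation: [[0.999, -0.036, 0.005], [-0.036, -0.999, -0.005], [0.005, 0.005, -1.0]]
contact_force: [-5.5, -2.5, 21.4]
grip_width: 0.0058
```

Contact came about 4 mm earlier than expected. I'll ease off and look before releasing.

step_arm(deltas="0 0 -0.002 0 0 0 2;0 0 -0.002 0 0 0 2;0 0 -0.002 0 0 0 2")

```text
clock: 20.32
tool_pos: [0.5066, -0.2904, 0.1125]
orientation: [[0.999, -0.036, 0.003], [-0.036, -0.999, -0.003], [0.003, 0.003, -1.0]]
contact_force: [-4.1, -2.7, 10.6]
grip_width: 0.0057
```

Run:
```python
from h import *
from held import held
i,d=grab("scene","15");crop(i,180,220,100,110,6,"pics/s15.png")
i2,d2=grab("top","15");crop(i2,310,150,110,110,5,"pics/t15.png")
s=r.sense();print(s['contact_force'],s['ft_torque'],s['tool_pos'])
ct,n=held("15",(185,245,235,300));print("world ctr",s['tool_pos']+s['orientation']@ct)
h=cv2.cvtColor(i,cv2.COLOR_RGB2HSV)
```

```text
[-2.6301 -1.8539 11.3734] [-0.5291  0.7658  0.0645] [ 0.5066 -0.2904  0.1125]
n [ 0.9998  0.0192 -0.0031] 0.9902912621359223 px 499 rad 0.05439894663231421 centre(tool) [0.0013 0.0095 0.0276]
world ctr [ 0.5077 -0.3     0.0849]
```

View pics/s15.png

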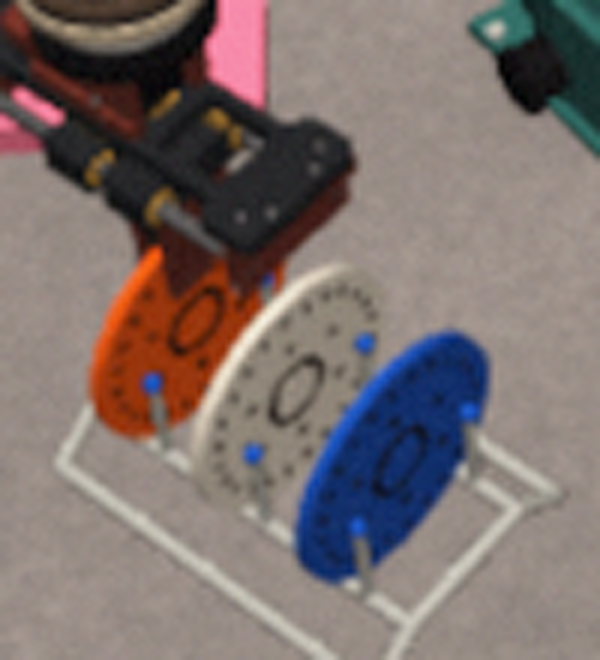

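Run:
```python
from h import *
i,d=load("scene","15")
c,s=np.cos(np.radians(-2)),np.sin(np.radians(-2));ex=np.array([c,s,0]);S=np.array([.5071,-.2888,.078])
for nm,k,px in(("orange",0,(197,320)),("white",.06,(298,390)),("blue",.12,(402,458))):
    u=np.array(px)/6-.5+[180,220]
    # intersect ray with face plane
    f=S+ex*(k+.003);dr=(rays("scene",u)@C["scene"]["R"])[0];o=origin("scene");X=o+dr*((f-o)@ex)/(dr@ex)
    print(nm,"exp px",proj("scene",f),"seen",u,"rel to seat (mm)",(X-f)*1e3)
```

```text
orange exp px [[212.0401 272.9191]] seen [212.3333 272.8333] rel to seat (mm) [ 0.0351  1.0045 -0.7246]
white exp px [[228.6569 284.2386]] seen [229.1667 284.5   ] rel to seat (mm) [ 0.0542  1.5535 -2.9996]
blue exp px [[245.9301 296.021 ]] seen [246.5    295.8333] rel to seat (mm) [ 0.0718  2.0552 -1.6365]
```

The hub ring positions say the orange disc is within about 1 mm of its seat and level with the white and blue discs to 1–2 mm. It's resting on the rails, so I unload it, open part-way only, and look.

step_arm(deltas="0 0 -0.001 0 0 0 2;0 0 -0.001 0 0 0 2;0 0 -0.001 0 0 0 12;0 0 -0.001 0 0 0 20;0 0 -0.001 0 0 0 25;0 0 -0.001 0 0 0 25")

```text
clock: 21.18
tool_pos: [0.5062, -0.2884, 0.1118]
orientation: [[0.999, -0.035, 0.001], [-0.035, -0.999, -0.0], [0.001, -0.0, -1.0]]
contact_force: [-0.2, -0.4, -0.1]
grip_width: 0.0217
```

Run:
```python
from h import *
i,d=grab("scene","16");crop(i,180,220,100,110,6,"pics/s16.png")
s=r.sense();print(s['contact_force'],s['tool_pos'],s['grip_width'])
```

```text
[0.09   0.1605 0.416 ] [ 0.5061 -0.2885  0.1118] 0.0220246003050071
```

View pics/s16.png

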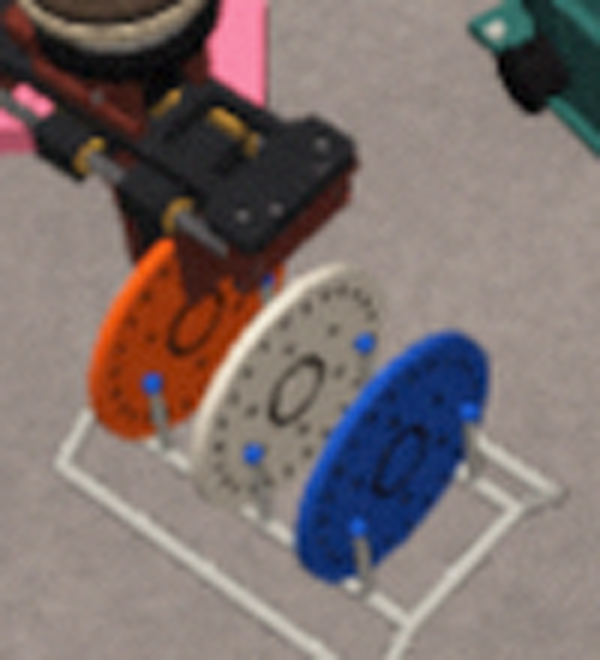

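The disc stayed put on release, hub at crop (197,322). Withdrawing straight up.

step_arm(deltas="0 0 -0.01 0 0 0 25;0 0 -0.03 0 0 0 25;0 0 -0.06 0 0 0 25;0 0 -0.1 0 0 0 25;0 0 -0.14 0 0 0 25;-0.06 0 -0.17 0 0 0 25;-0.12 0 -0.17 0 0 0 25;-0.12 0 -0.17 0 0 0 25")

```text
clock: 22.22
tool_pos: [0.3822, -0.2851, 0.283]
orientation: [[0.999, -0.039, 0.0], [-0.039, -0.999, -0.003], [0.0, 0.003, -1.0]]
contact_force: [0.7, 0.7, 0.2]
grip_width: 0.022
```

Run:
```python
from h import *
i,d=grab("scene","17");crop(i,170,130,230,210,3.4,"pics/s17.png")
i2,d2=grab("top","17");crop(i2,80,110,330,210,2.4,"pics/t17.png")
s=r.sense();print(s['contact_force'],s['clock'])
```

```text
[ 0.4602 -0.5186 -0.3593] 22.325
```

View pics/s17.png

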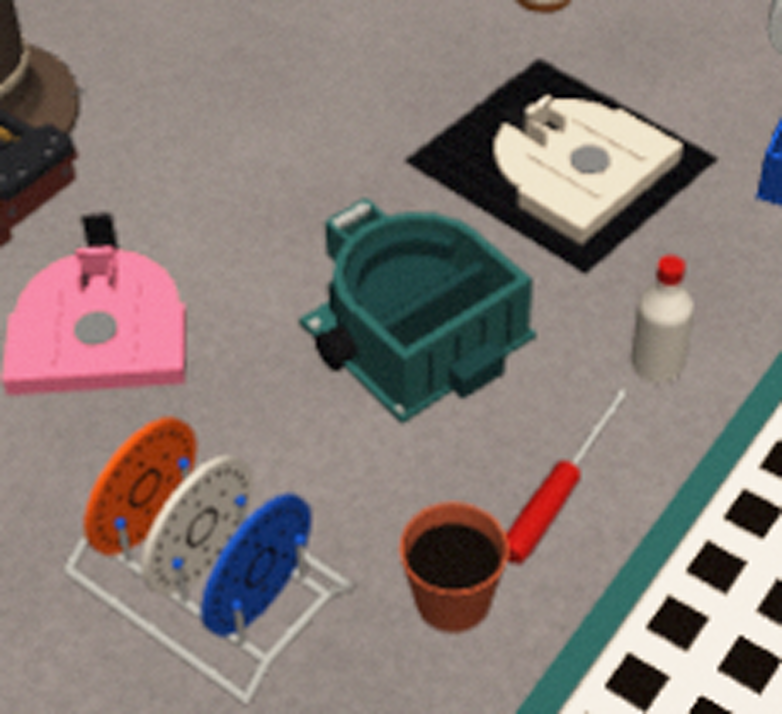

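View pics/t17.png

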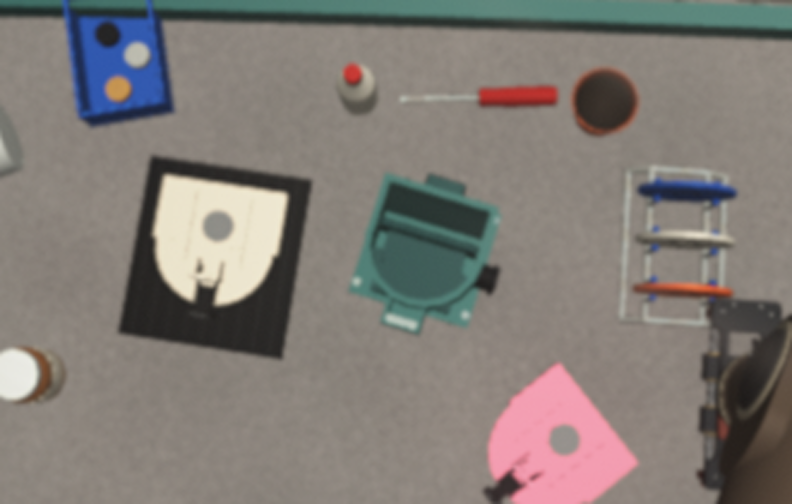

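The orange disc stands between its posts at scene crop (145,488) and top crop (683,290). The cover is the right way up on the mat and everything else is where it was. Handing in.

step_arm(deltas="0 0 0 0 0 0 25;0 0 0 0 0 0 25")

```text
clock: 22.58
tool_pos: [0.387, -0.284, 0.2815]
orientation: [[0.999, -0.033, 0.002], [-0.033, -0.999, 0.001], [0.002, -0.001, -1.0]]
contact_force: [1.0, 0.1, -0.4]
grip_width: 0.0219
```

```bash
python3 -c "
from rig import r
print(r.sense()['joint_velocities']);print(r.sign_off())"
```

```text
[ 5.71929323e-06 -4.73119894e-04  7.91328115e-04  5.23667580e-03
  1.90448534e-03 -6.97771138e-04  1.41671654e-03]
the job is handed in; nothing more can be done
None
```

The job is done and handed in at about 22.6 s. I squeezed the tab fully in (opening 39.7 mm), lifted the cover off and laid it right way up on the mat. I then pressed the disc over the chute until it tipped, pinched its raised edge, lifted it out and lowered it into the empty rack slot, opening the fingers only once it rested there.

**Last checks:** both final pictures show the cover inside the mat, the orange disc upright between its posts, and the white and blue discs and bench objects where they were. The arm was still and touching nothing. The readings taken after each move showed at most about 21 N, while seating the disc.

**Disagreements:**
- **Tipped disc:** it stood at about 84° with its edge at z ≈ 130 mm, where the text says 60–80° and about 120 mm. It was stable.
- **Seating height:** the rails were felt about 4 mm higher than I expected from where I was holding the disc. The hub ring measured within about 1 mm of the seated position, but a circle fit to the half-hidden outline disagreed by about 1 cm sideways; I judged it unreliable and went by the hub.

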